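# Blast the washed tumblers dry

## Robot

A 6-joint arm with a two-finger parallel gripper is mounted at the origin on the work surface. World frame = base frame: x ahead of the robot, y to its left, z up, the work surface at z = 0. Lengths are in m, angles in rad, forces in N, time in s.
With the tool pointing down it reaches from about 0.25 to 0.775 m from the base axis. Payload 4 kg.
Tool frame: the origin (TCP) lies on the centre line of the jaws, within the pads' length; the fingertips stand 8 mm ahead of it and the grasp point (between the pads) lies 11 mm behind it; z points along the fingers, y is the direction in which the jaws open and shut (so a half turn about z gives the same grasp; the last joint's range is limited). The gripper opens to 94 mm and grips with 3 to 60 N. Pads are 16 mm wide; open, the fingers measure 119 mm over their backs; the gripper's body (75 mm by 177 mm) begins 78 mm behind the grasp point.
Start: joints at [-1.443, 0.087, 1.371, -0, 1.684, -0.103], TCP at [0.126, -0.535, 0.214] pointing down, gripper open.
Joint ranges: [-3.1, 3.1], [-0.76, 2.03], [0.27, 2.55], [-1.08, 4.22], [0.17, 2.65], [-2.57, 2.57]. Speed limits (rad/s): [2.79, 2.79, 3.14, 3.14, 3.14, 3.14].

## Interface

Orientations are given as [roll, pitch, yaw] about the fixed x, y, z axes, in that order (R = Rz(yaw) Ry(pitch) Rx(roll)).
In Python, from bench import * gives the robot as it stands.
- The arm moves only by the tool step_arm, never from a script. Its argument "steps" is a list of rows, each an object of numbers: "jaw": the opening, from 0 (shut) to 1 (fully open); "tx", "ty", "tz": the shift along the tool's x, y, z in m; "ax", "ay", "az": the turn, a rotation vector about the tool's x, y, z in rad. In form: [{"jaw": .., "tx": .., "ty": .., "tz": .., "ax": .., "ay": .., "az": ..}, ...]. A call has 1 to 8 rows; each row is the pose to reach, as a shift and turn from the pose measured when the call began, along the tool's axes at that moment; what a row does not reach only later rows make up. A row lasts 1/10 s, in which the tool goes at most 50 mm and 8.59 degrees, less where a joint would pass 70% of its speed; a pose out of reach is approached as far as the arm can. A call with a gripper value outside its range is refused whole. The fingers move at their own pace and stop on an object; the grip force is fixed at half the most. Time passes only in rows, so rows that repeat a pose let the fingers close. It gives the time, the measured TCP pose, the force and the opening at its end, in the units of the state.
- get_obs(): the state, without advancing time (a new reading comes with each control period).
- snapshot(name): name is "scene" or "top" or "wrist"; returns (picture, depth): 384x512x3 uint8, red, green, blue; 384x512 float32, m along the optical axis (not along the pixel's ray), 0 where there is no reading.
- camera_model(name): a dict with "intrinsics" (3x3 intrinsics, pixels), "origin" and "orientation" of the camera in the world. Camera axes: x right, y down, z forward; pixel columns grow to the right and rows downward; lengths in m; the calibration is good to about 2 mm. A picture is of the moment at which its call begins: read the wrist's pose just before it. camera_model takes no time and is no camera call; for the wrist camera it gives the pose at the moment of the call.
- close_job(): hands the job in, once; it reports no verdict.
Trained networks look in the newest picture that a camera, given by its name, has taken for a name from the list of things; names that differ only in an ending like _2 or _b are one class to them, and where a whole thing is asked for, a point or a joint stands for the part that bears it (a point fixed in the world has none). Each returns a list of dicts, best first, with "confidence" (0 to 1); they miss things now and then, are a little off and sometimes report something else, mostly with a low value. They report only what shows in the picture. A call takes as long as a camera call. They do not tell look-alikes from the thing itself.
- silhouettes(camera, query): "pixels" (384x512 bool, what is visible of it) and "rect" ([left, top, right, bottom] in pixels, round what is visible of it).
The state is a dict: "time": time; "joint_positions": joint angles; "qvel": joint speeds; "joint_torque": joint torques, N m; "tool_pos": TCP position; "ee_rot": TCP orientation; "wrist_force": force on the tool from outside, world axes, zero at the start; "wrist_torque": the same for the moment, N m; "width": finger opening in m.
Only numpy, scipy, OpenCV 4.12 (cv2) and the standard library are available. Lean on these libraries where they do the work, as an engineer would, in place of code of your own. Each camera call takes 0.05 s, during which the arm holds its last target. There are 200 camera calls.

## Task

Dry the washed tumblers and set them out for breakfast. First move the honey jar off the drip grate onto the cork coaster; then stand all the tumblers on the grate, mouth down as they are, switch the air lever on, and squeeze the air gun's red trigger past its pressure point, fully home, for two seconds and let it go. Finally switch the air lever off again and stand all the tumblers, still mouth down, on the orange tray, leaving everything else on the counter where it is.

Things in the scene. Friction and masses are not known exactly. Their poses are not given: they have to be found in the camera images.
- tumbler1_mid (a point): Centre, half-way up, of the red plastic tumbler (short, with a white disc on top), standing mouth down: a closed shape 64 mm tall, 64 mm across at the rim below (lowest 12 mm), 60 mm across on top, 65 to 120 g. This point is 32 mm above what it stands on; its z axis points up while it stands mouth down. It may be absent from the start (None): two or three are there.
- tumbler2_mid (a point): Centre, half-way up, of the green plastic tumbler (short, with a white disc on top), standing mouth down: a closed shape 64 mm tall, 64 mm across at the rim below (lowest 12 mm), 60 mm across on top, 65 to 120 g. This point is 32 mm above what it stands on; its z axis points up while it stands mouth down. It may be absent from the start (None): two or three are there.
- tumbler3_mid (a point): Centre, half-way up, of the blue plastic tumbler (short, with a white disc on top), standing mouth down: a closed shape 64 mm tall, 64 mm across at the rim below (lowest 12 mm), 60 mm across on top, 65 to 120 g. This point is 32 mm above what it stands on; its z axis points up while it stands mouth down. It may be absent from the start (None): two or three are there.
- honey_jar_mid (a point): Centre of the honey jar, half-way up: amber glass with a paper band and a yellow lid, 64 mm across, 64 mm tall, about 220 g; this point is 32 mm above what it stands on, z axis up. It stands on the drip grate at the start.
- coaster: Round cork coaster lying fixed on the counter, 120 mm across, 4 mm thick; origin at the centre of its underside.
- grate (a point): Centre of the drip grate's top face: flat aluminium slab with dark slots, 150 mm along its x, 320 mm along its y, top 8 mm above the counter, no rim. Axes are the station's: x away from the robot within 0.17 rad, z up. An air pipe with brass nozzles, under 30 mm high, runs along y at x = +135 mm. The gun stands at x = 0, y = +190 to +290 mm, the air lever at y = -220 mm.
- trigger_pad (a point): Centre of the air gun's red trigger pad: upright plate, 24 mm along station x, 10 mm thick along y, 66 mm tall, centre 147 mm above the counter. It slides in station +y towards the grip and moves with the trigger. Pad and grip together measure 56 mm along y at rest, 41 mm fully squeezed; pinch them from above, one finger behind the grip. The gun's barrel below them tops at 101 mm.
- gun_grip (a point): Centre of the fixed blue grip post of the air gun (clamped upside down beside the grate, grip up), at trigger height, 147 mm above the counter. The post is 30 mm along station x and 24 mm along station y; its top is 185 mm above the counter. Axes are the station's; the trigger is on its -y side.
- trigger_soft (a joint): First-stage travel of the trigger, m: 0 let go, 0.007 at the pressure point (gentle breeze). Spring of 1.5 N rising to 3.6 N.
- trigger_full (a joint): Second-stage travel of the trigger beyond the pressure point, m: 0 until about 12 N, rising to 16 N at 0.008, the end stop (full blast). Springs back when let go.
- air_lever_tip (a point): Centre of the yellow ball (26 mm across) at the end of the air lever, which stands on a grey block (70 x 50 x 25 mm) at the other end of the grate from the gun. The lever is 80 mm long and pivots about an axis along station y, 22 mm above the counter; the ball is 92 to 102 mm above the counter.
- lever_mid (a point): Fixed point above the lever's pivot, 100 mm above the counter; axes are the station's. The ball swings from 38 mm on the -x side of it (off) to 38 mm on the +x side (on).
- air_lever (a joint): Air lever angle, rad: 0 off (leaning to station -x, towards the robot), 1.0 on (leaning to +x). Stays where it is left; about 1 N at the ball moves it.
- tray_mid (a point): Centre of the inner floor of the orange serving tray, 5 mm above the counter; tray fixed, outside 200 mm along its x and 300 mm along its y, rim 6 mm wide, 14 mm high above the counter. z up.
- salt: Salt shaker, 36 mm across, 75 mm tall, not part of the job; origin at the centre of its underside.
- pepper: Pepper shaker, 36 mm across, 75 mm tall, not part of the job; origin at the centre of its underside.
- sugar_bowl: White sugar bowl, 90 mm across, 60 mm tall, not part of the job; origin at the centre of its underside.
- butter: Small glass-topped butter dish, 80 x 55 mm, 60 mm tall, not part of the job; origin at the centre of its underside.
- jam: Jam jar with red lid, 54 mm across, 70 mm tall, not part of the job; origin at the centre of its underside.
Things that resemble listed ones, but are neither listed nor needed, are in the scene too. Of the things that look like the part that bears honey_jar_mid, the largest one is meant.

How it is judged:
By the outcome, as a careful person would: the job done as asked, in the order asked, and still so for the second after the job is handed in, with the robot touching nothing.
Of tumbler1, tumbler2, tumbler3 only 2 to 3 are there at a start; the rules pass over those that are not, and their reading is None.
At some moment in a run one of tumbler1, tumbler2, tumbler3, honey_jar may be knocked a few centimetres aside while the robot is not near it.
It also fails if it takes over 210 s, if anything falls off the work surface, if the arm or the gripper's body presses on something with over 40 N, if the wrist force passes 120 N, or if a joint passes its speed limit or range.

## Working session

There is one attempt and no reset: what is moved stays moved. The work goes in short steps, Python scripts to look and compute and a tool call to move; the robot and the scene stay as the last step left them, time stands still between calls to the robot, and variables do not carry over. Pictures are saved under pics/ and viewed, about 12 in all and at most 16, crops included, and the job is handed in when it is done.

Besides the shell and the picture viewer there is one more tool, called as name([rows], argument=value, ...), one row to a line, values as JSON. step_arm: Moves the arm, as the interface text tells. Its arguments: {"type":"object","properties":{"steps":{"type":"array"}},"required":["steps"]}

```bash
mkdir -p pics; ls; cat > h.py <<'E'
from bench import *
import numpy as np, cv2
from scipy.spatial.transform import Rotation as R
def RM(o):
    o=np.array(o,float)
    if o.shape==(3,3): return o
    return R.from_euler('xyz',o).as_matrix() if o.size==3 else R.from_quat(o).as_matrix()
def cloud(depth,c):
    K=np.array(c['intrinsics']);v,u=np.mgrid[:384,:512]
    p=np.stack([(u-K[0,2])/K[0,0],(v-K[1,2])/K[1,1],np.ones_like(depth)],-1)*depth[...,None]
    return p@RM(c['orientation']).T+np.array(c['origin'])
def save(n,im): cv2.imwrite('pics/'+n+'.png',cv2.cvtColor(im,cv2.COLOR_RGB2BGR))
def rel(target,yaw_tool=None):
    "tool-frame shift from present TCP to target"
    s=get_obs();r=RM(s['ee_rot']);return r.T@(np.array(target)-np.array(s['tool_pos']))
E
python3 - <<'E'
from h import *
s=get_obs();print(s)
for n in ('scene','top'):
    c=camera_model(n);print(n,c)
    im,d=snapshot(n);save(n+'0',im);np.save(n+'0.npy',d)
    P=cloud(d,c)
    for q in ['tumbler1_mid','tumbler2_mid','tumbler3_mid','honey_jar_mid','coaster','grate','trigger_pad','gun_grip','air_lever_tip','tray_mid']:
        for r in silhouettes(n,q)[:3]:
            m=r['pixels']&(d>0)
            if m.sum()<5: continue
            p=P[m];zt=np.percentile(p[:,2],95);t=p[p[:,2]>zt-.006]
            print(q,round(r['confidence'],2),np.round(r['rect']),'med',np.round(np.median(p,0),3),'topc',np.round((t.min(0)+t.max(0))/2,3),'ztop',round(zt,3))
print(get_obs()['time'])
E
```

```text
pics
{'time': 0.0, 'joint_positions': array([-1.44310883e+00,  8.79597928e-02,  1.37221888e+00, -4.90961537e-05,
        1.68357819e+00, -1.03073493e-01]), 'qvel': array([ 6.05887999e-05,  5.51023053e-04, -7.05003130e-04,  1.38325789e-03,
       -3.75542831e-04, -1.28049401e-04]), 'joint_torque': array([-5.73189914e-05, -3.40184712e+01, -3.02421606e+01,  7.17403321e-02,
        3.30432155e-02, -1.83126931e-04]), 'tool_pos': array([ 0.12572245, -0.53490835,  0.21231947]), 'ee_rot': array([-3.13943491e+00, -1.74140660e-04,  2.30755327e-01]), 'wrist_force': array([-0.53654954, -0.31355336, -0.58095728]), 'wrist_torque': array([-0.01159636,  0.00167458,  0.00592488]), 'width': 0.09406902216778763}
scene {'intrinsics': array([[370.82728451,   0.        , 254.09259821],
       [  0.        , 370.82728451, 185.61114931],
       [  0.        ,   0.        ,   1.        ]]), 'origin': array([ 1.3191084 , -0.43996831,  0.68189353]), 'orientation': array([-2.12301067, -0.00350032,  1.02593986])}
tumbler1_mid 0.7 [ 88. 215. 115. 249.] med [ 0.43  -0.387  0.044] topc [ 0.41  -0.385  0.062] ztop 0
[... 3063 characters left out ...]
[176. 136. 338. 203.] med [ 0.626 -0.012  0.009] topc [ 0.615 -0.009  0.139] ztop 0.096
grate 0.44 [334. 181. 337. 187.] med [ 0.586 -0.27   0.101] topc [ 0.587 -0.271  0.105] ztop 0.106
trigger_pad 0.49 [377. 177. 401. 200.] med [ 0.573 -0.501  0.026] topc [ 0.571 -0.488  0.059] ztop 0.06
gun_grip 0.59 [173. 134. 338. 203.] med [ 0.628 -0.01   0.009] topc [ 0.615 -0.009  0.139] ztop 0.096
air_lever_tip 0.58 [330. 181. 339. 187.] med [ 0.589 -0.268  0.1  ] topc [ 0.587 -0.271  0.105] ztop 0.106
air_lever_tip 0.41 [133. 198. 215. 259.] med [0.424 0.325 0.005] topc [0.424 0.323 0.014] ztop 0.012
tray_mid 0.64 [132. 199. 218. 259.] med [0.424 0.324 0.005] topc [0.424 0.323 0.014] ztop 0.012
1.1
```

```bash
python3 - <<'E'
import cv2
a=cv2.imread('pics/scene0.png');b=cv2.imread('pics/top0.png')
cv2.imwrite('pics/s1.png',cv2.resize(a[130:330,60:460],(800,400),interpolation=cv2.INTER_CUBIC))
cv2.imwrite('pics/t1.png',cv2.resize(b[90:310,110:430],(800,550),interpolation=cv2.INTER_CUBIC))
E
```

```text
(no output)
```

View pics/s1.png

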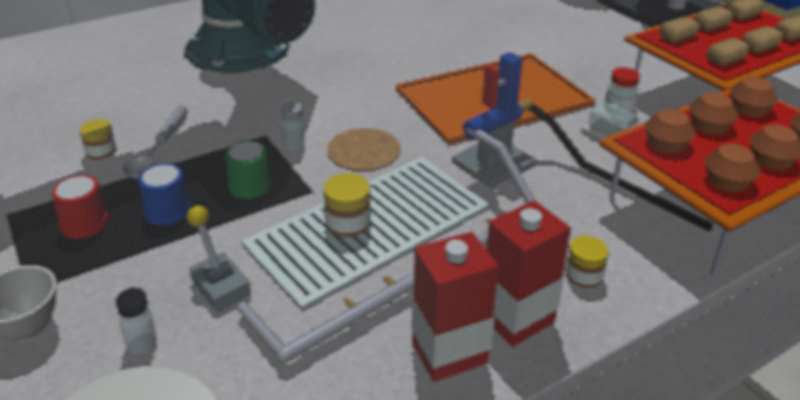

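View pics/t1.png

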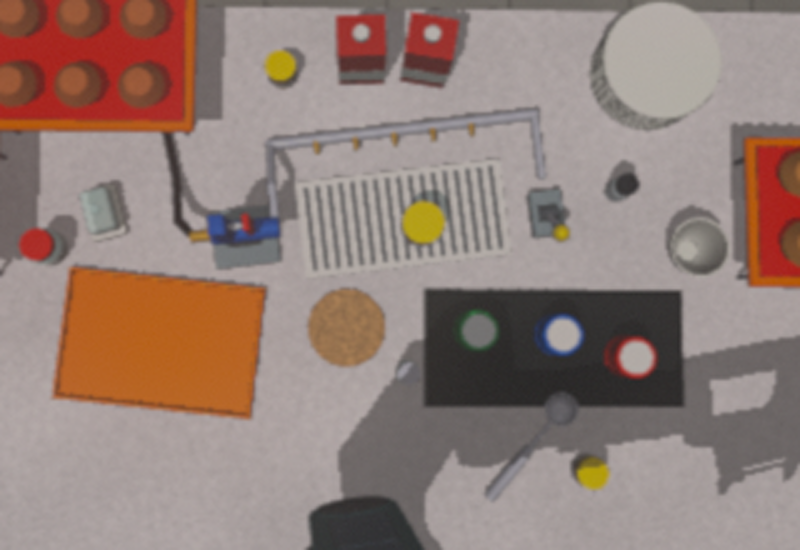

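Three tumblers are present: red at crop (78,205), blue at (162,193) and green at (247,168). All three stand on the black mat. The honey-jar candidates in the scene crop are (348,205) on the grate, (588,260) and (97,138); the one on the grate is the largest. Look-alikes also include two muffin racks with orange rims, but the flat orange tray at (495,95) is the right one. Next I'll measure these more accurately.

```bash
python3 - <<'E'
from h import *
c=camera_model('top');d=np.load('top0.npy');P=cloud(d,c)
im=cv2.imread('pics/top0.png');hsv=cv2.cvtColor(im,cv2.COLOR_BGR2HSV)
K=np.array(c['intrinsics']);Rm=RM(c['orientation']);o=np.array(c['origin'])
v,u=np.mgrid[:384,:512]
ray=np.stack([(u-K[0,2])/K[0,0],(v-K[1,2])/K[1,1],np.ones((384,512))],-1)@Rm.T
def plane(z): return o+ray*((z-o[2])/ray[...,2])[...,None]
def box(m,z):
    n,l,st,_=cv2.connectedComponentsWithStats(m.astype(np.uint8));i=1+st[1:,4].argmax();q=plane(z)[l==i][:,:2].astype(np.float32)
    r=cv2.minAreaRect(q*1000);print(st[i,4],np.round(r,3) if 0 else r)
# grate: bright px & slots in region -> closing
reg=(v>130)&(v<205)&(u>215)&(u<320)
g=reg&(im.min(2)>165);
bg=cv2.morphologyEx(g.astype(np.uint8),cv2.MORPH_CLOSE,np.ones((7,7)));print('grate');box(bg>0,.008)
dz=(P[...,2]>.0055)&(P[...,2]<.016)&reg; print('grate depth');box(cv2.morphologyEx(dz.astype(np.uint8),cv2.MORPH_OPEN,np.ones((3,3)))>0,.008)
print('floor z bias',np.median(P[300:310,300:420,2]),np.median(P[245:255,215:225,2]))
hh,ss=hsv[...,0],hsv[...,1]
print('tray');box((hh>5)&(hh<18)&(ss>180)&(v>190)&(u<225),.01)
print('coaster');box((ss>60)&(hh>5)&(hh<25)&(v>198)&(v<240)&(u>228)&(u<270),.004)
pr=lambda n,m:print(n,m.sum(),np.round(P[m].min(0),3),np.round(P[m].max(0),3),np.round(np.median(P[m],0),3))
pr('gun top',(P[...,2]>.16)&(v>150)&(v<210)&(u<235)&(u>180))
pr('red',(P[...,2]>.12)&(u<235)&(u>180)&(v>150)&(v<210)&((hh<8)|(hh>172))&(ss>120))
pr('ball',(P[...,2]>.085)&(u<345)&(u>320)&(v>165)&(v<195))
for n,a in (('jarlid',(265,295,165,195)),('red',(345,375,220,245)),('blue',(320,348,210,233)),('green',(290,313,208,233))):
    pr(n,(P[...,2]>.058)&(u>a[0])&(u<a[1])&(v>a[2])&(v<a[3]))
pr('spoon',(P[...,2]>.006)&(u>300)&(u<345)&(v>243)&(v<292))
pr('salt',(P[...,2]>.03)&(u>262)&(u<282)&(v>225)&(v<248))
# milk etc
pr('milk',(P[...,2]>.06)&(u>240)&(u<300)&(v>90)&(v<128))
E
```

```text
grate
2305 ((618.986572265625, -47.417633056640625), (144.587890625, 315.7082214355469), 7.1573991775512695)
grate depth
104 ((629.6690673828125, -151.29278564453125), (68.3779296875, 50.64885330200195), 71.8379898071289)
floor z bias -0.000692710243123118 -0.001052347059586567
tray
3851 ((426.47802734375, 320.24017333984375), (290.80902099609375, 191.50498962402344), 84.18580627441406)
coaster
759 ((448.87188720703125, 38.392024993896484), (113.73859405517578, 116.09034729003906), 45.429847717285156)
gun top 109 [0.45  0.018 0.16 ] [0.602 0.222 1.374] [0.584 0.203 0.183]
red 19 [0.579 0.168 0.153] [0.599 0.176 0.183] [0.588 0.172 0.179]
ball 43 [ 0.45  -0.284  0.094] [0.597 0.018 1.374] [ 0.586 -0.27   0.101]
jarlid 239 [ 0.45  -0.105  0.058] [0.636 0.018 1.374] [ 0.603 -0.074  0.071]
red 217 [ 0.38  -0.415  0.058] [0.45  0.018 1.374] [ 0.409 -0.385  0.064]
blue 204 [ 0.413 -0.308  0.058] [0.468 0.018 1.374] [ 0.442 -0.281  0.064]
green 196 [ 0.419 -0.182  0.058] [0.474 0.018 1.374] [ 0.445 -0.156  0.064]
spoon 321 [ 0.191 -0.326  0.006] [0.45  0.018 1.374] [ 0.251 -0.254  0.015]
salt 79 [ 0.369 -0.069  0.031] [0.45  0.018 1.374] [ 0.383 -0.052  0.074]
milk 936 [ 0.45  -0.119  0.062] [0.892 0.055 1.374] [ 0.846 -0.028  0.148]
```

```bash
cat >> h.py <<'E'
def go(*ts):
    "each t=(x,y,z,yaw): print the shift and turn rounded, from present pose"
    s=get_obs();r=RM(s['ee_rot']);p=np.array(s['tool_pos'])
    print('t',round(s['time'],2),'tcp',np.round(p,4),'rpy',np.round(s['ee_rot'],3),'w',round(s['width'],4),'F',np.round(s['wrist_force'],1))
    for t in ts:
        rv=R.from_matrix(r.T@RM([np.pi,0,t[3]])).as_rotvec()
        print(t,'->',np.round(r.T@(np.array(t[:3])-p),4),np.round(rv,4))
E
python3 - <<'E'
from h import *
go((.603,-.074,.2,1.696))
E
```

```text
t 1.1 tcp [ 0.1258 -0.5354  0.2135] rpy [3.141 0.    0.231] w 0.0939 F [0.7 0.6 0.1]
(0.603, -0.074, 0.2, 1.696) -> [ 0.5701 -0.34    0.0135] [ 1.0000e-04  1.0000e-04 -1.4652e+00]
```

step_arm([
  {"jaw":1,"tx":0.57,"ty":-0.34,"tz":0.013,"ax":0,"ay":0,"az":-1.465},
  {"jaw":1,"tx":0.57,"ty":-0.34,"tz":0.013,"ax":0,"ay":0,"az":-1.465},
  {"jaw":1,"tx":0.57,"ty":-0.34,"tz":0.013,"ax":0,"ay":0,"az":-1.465},
  {"jaw":1,"tx":0.57,"ty":-0.34,"tz":0.013,"ax":0,"ay":0,"az":-1.465},
  {"jaw":1,"tx":0.57,"ty":-0.34,"tz":0.013,"ax":0,"ay":0,"az":-1.465},
  {"jaw":1,"tx":0.57,"ty":-0.34,"tz":0.013,"ax":0,"ay":0,"az":-1.465},
  {"jaw":1,"tx":0.57,"ty":-0.34,"tz":0.013,"ax":0,"ay":0,"az":-1.465},
  {"jaw":1,"tx":0.57,"ty":-0.34,"tz":0.013,"ax":0,"ay":0,"az":-1.465},
])

```text
time: 1.9
tool_pos: [0.4145, -0.2558, 0.206]
ee_rot: [3.141, 0.001, 1.437]
wrist_force: [0.5, -0.4, -0.9]
width: 0.0941
```

```bash
python3 - <<'E'
from h import *
go((.603,-.074,.2,1.696))
E
```

```text
t 1.9 tcp [ 0.4145 -0.2558  0.206 ] rpy [3.141e+00 1.000e-03 1.437e+00] w 0.0941 F [ 0.5 -0.4 -0.9]
(0.603, -0.074, 0.2, 1.696) -> [0.2054 0.1625 0.006 ] [ 0.0008  0.0009 -0.2591]
```

step_arm([
  {"jaw":1,"tx":0.205,"ty":0.1625,"tz":0.006,"ax":0.001,"ay":0.001,"az":-0.259},
  {"jaw":1,"tx":0.205,"ty":0.1625,"tz":0.006,"ax":0.001,"ay":0.001,"az":-0.259},
  {"jaw":1,"tx":0.205,"ty":0.1625,"tz":0.006,"ax":0.001,"ay":0.001,"az":-0.259},
  {"jaw":1,"tx":0.205,"ty":0.1625,"tz":0.006,"ax":0.001,"ay":0.001,"az":-0.259},
  {"jaw":1,"tx":0.205,"ty":0.1625,"tz":0.006,"ax":0.001,"ay":0.001,"az":-0.259},
  {"jaw":1,"tx":0.205,"ty":0.1625,"tz":0.006,"ax":0.001,"ay":0.001,"az":-0.259},
  {"jaw":1,"tx":0.205,"ty":0.1625,"tz":0.006,"ax":0.001,"ay":0.001,"az":-0.259},
  {"jaw":1,"tx":0.205,"ty":0.1625,"tz":0.006,"ax":0.001,"ay":0.001,"az":-0.259},
])

```text
time: 2.7
tool_pos: [0.6023, -0.0752, 0.1999]
ee_rot: [-3.14, 0.001, 1.695]
wrist_force: [0.5, 0.0, -0.4]
width: 0.094
```

```bash
python3 - <<'E'
from h import *
c=camera_model('wrist');im,d=snapshot('wrist');P=cloud(d,c);save('w1',cv2.resize(im,(640,480)))
go((.603,-.074,.033,1.696))
for q in ['honey_jar_mid','grate']:
  for r in silhouettes('wrist',q)[:2]:
    m=r['pixels']&(d>0);p=P[m];z=np.percentile(p[:,2],90);t=p[abs(p[:,2]-z)<.008]
    print(q,r['confidence'],r['rect'],np.round(t.min(0),3),np.round(t.max(0),3),np.round(np.median(t,0),3))
E
```

```text
t 2.75 tcp [ 0.6021 -0.0757  0.2002] rpy [-3.141e+00  1.000e-03  1.694e+00] w 0.0936 F [-0.4 -0.1 -0.1]
(0.603, -0.074, 0.033, 1.696) -> [0.0016 0.0012 0.1672] [-0.0007  0.0005 -0.0016]
honey_jar_mid 0.64 [227.8, 143.0, 296.4, 213.5] [ 0.574 -0.104  0.065] [ 0.637 -0.042  0.075] [ 0.605 -0.072  0.072]
grate 0.64 [206.0, 0.5, 431.0, 384.0] [ 0.577 -0.294  0.019] [0.776 0.111 0.035] [ 0.744 -0.004  0.028]
```

View pics/w1.png

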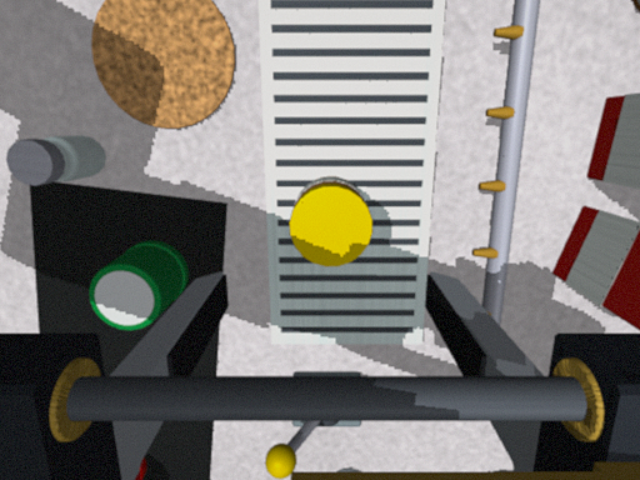

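Wrist view: the honey jar is at (330,225), centred between the fingers, and the grate edges line up with the tool. The fingers are clear, so I descend and grasp.

step_arm([
  {"jaw":1,"tx":0.002,"ty":0.0035,"tz":0.05},
  {"jaw":1,"tx":0.002,"ty":0.0035,"tz":0.1},
  {"jaw":1,"tx":0.002,"ty":0.0035,"tz":0.145},
  {"jaw":1,"tx":0.002,"ty":0.0035,"tz":0.167},
  {"jaw":1,"tx":0.002,"ty":0.0035,"tz":0.167},
  {"jaw":0.5,"tx":0.002,"ty":0.0035,"tz":0.167},
  {"jaw":0.5,"tx":0.002,"ty":0.0035,"tz":0.167},
  {"jaw":0.5,"tx":0.002,"ty":0.0035,"tz":0.167},
])

```text
invalid input
```

step_arm([
  {"jaw":0.4,"tz":0},
  {"jaw":0.4,"tz":0},
  {"jaw":0.4,"tz":-0.03},
  {"jaw":0.4,"tz":-0.07},
  {"jaw":0.4,"tz":-0.1},
  {"jaw":0.4,"tz":-0.1},
])

```text
invalid input
```

```bash
python3 - <<'E'
from h import *
go((.449,.0385,.12,1.696),(.449,.0385,.03,1.696))
E
```

```text
t 2.85 tcp [ 0.602  -0.0759  0.2005] rpy [3.141 0.    1.694] w 0.0938 F [ 0.5 -0.3  0.7]
(0.449, 0.0385, 0.12, 1.696) -> [ 0.1323 -0.1379  0.0804] [ 0.0001  0.0004 -0.0025]
(0.449, 0.0385, 0.03, 1.696) -> [ 0.1324 -0.1379  0.1704] [ 0.0001  0.0004 -0.0025]
```

step_arm([
  {"jaw":1,"tx":0.003,"ty":0.0035,"tz":0.05,"ax":0,"ay":0,"az":0},
  {"jaw":1,"tx":0.003,"ty":0.0035,"tz":0.1,"ax":0,"ay":0,"az":0},
  {"jaw":1,"tx":0.003,"ty":0.0035,"tz":0.145,"ax":0,"ay":0,"az":0},
  {"jaw":1,"tx":0.003,"ty":0.0035,"tz":0.167,"ax":0,"ay":0,"az":0},
  {"jaw":1,"tx":0.003,"ty":0.0035,"tz":0.167,"ax":0,"ay":0,"az":0},
  {"jaw":0.5,"tx":0.003,"ty":0.0035,"tz":0.167,"ax":0,"ay":0,"az":0},
  {"jaw":0.4,"tx":0.003,"ty":0.0035,"tz":0.167,"ax":0,"ay":0,"az":0},
  {"jaw":0.4,"tx":0.003,"ty":0.0035,"tz":0.167,"ax":0,"ay":0,"az":0},
])

```text
time: 3.65
tool_pos: [0.6069, -0.0733, 0.0365]
ee_rot: [3.137, 0.002, 1.693]
wrist_force: [0.4, 0.6, 0.3]
width: 0.0735
```

step_arm([
  {"jaw":0.4,"tx":0,"ty":0,"tz":0,"ax":0,"ay":0,"az":0},
  {"jaw":0.4,"tx":0,"ty":0,"tz":0,"ax":0,"ay":0,"az":0},
  {"jaw":0.4,"tx":0,"ty":0,"tz":0,"ax":0,"ay":0,"az":0},
  {"jaw":0.4,"tx":0,"ty":0,"tz":0,"ax":0,"ay":0,"az":0},
  {"jaw":0.4,"tx":0,"ty":0,"tz":-0.02,"ax":0,"ay":0,"az":0},
  {"jaw":0.4,"tx":0,"ty":0,"tz":-0.05,"ax":0,"ay":0,"az":0},
  {"jaw":0.4,"tx":0,"ty":0,"tz":-0.08,"ax":0,"ay":0,"az":0},
  {"jaw":0.4,"tx":0,"ty":0,"tz":-0.1,"ax":0,"ay":0,"az":0},
])

```text
time: 4.45
tool_pos: [0.6069, -0.073, 0.1381]
ee_rot: [3.135, 0.002, 1.693]
wrist_force: [1.0, 0.4, -2.0]
width: 0.0638
```

```bash
python3 - <<'E'
from h import *
go((.449,.0385,.13,1.696),(.449,.0385,.031,1.696))
E
```

```text
t 4.45 tcp [ 0.6069 -0.073   0.1381] rpy [3.135e+00 2.000e-03 1.693e+00] w 0.0638 F [ 1.   0.4 -2. ]
(0.449, 0.0385, 0.13, 1.696) -> [ 0.13   -0.1431  0.0068] [ 0.0067  0.0025 -0.0027]
(0.449, 0.0385, 0.031, 1.696) -> [ 0.1303 -0.1438  0.1058] [ 0.0067  0.0025 -0.0027]
```

step_arm([
  {"jaw":0.4,"tx":0.033,"ty":-0.036,"tz":0,"ax":0.007,"ay":0.0025,"az":0},
  {"jaw":0.4,"tx":0.065,"ty":-0.072,"tz":0,"ax":0.007,"ay":0.0025,"az":0},
  {"jaw":0.4,"tx":0.098,"ty":-0.108,"tz":0,"ax":0.007,"ay":0.0025,"az":0},
  {"jaw":0.4,"tx":0.13,"ty":-0.1435,"tz":0.01,"ax":0.007,"ay":0.0025,"az":0},
  {"jaw":0.4,"tx":0.13,"ty":-0.1435,"tz":0.04,"ax":0.007,"ay":0.0025,"az":0},
  {"jaw":0.4,"tx":0.13,"ty":-0.1435,"tz":0.075,"ax":0.007,"ay":0.0025,"az":0},
  {"jaw":0.4,"tx":0.13,"ty":-0.1435,"tz":0.095,"ax":0.007,"ay":0.0025,"az":0},
  {"jaw":0.4,"tx":0.13,"ty":-0.1435,"tz":0.103,"ax":0.007,"ay":0.0025,"az":0},
])

```text
time: 5.25
tool_pos: [0.4458, 0.0389, 0.0338]
ee_rot: [-3.133, -0.002, 1.694]
wrist_force: [-21.9, 1.6, 43.3]
width: 0.0635
```

```bash
python3 - <<'E'
from h import *
go((.449,.0385,.033,1.696))
E
```

```text
t 5.25 tcp [0.4458 0.0389 0.0338] rpy [-3.133e+00 -2.000e-03  1.694e+00] w 0.0635 F [-21.9   1.6  43.3]
(0.449, 0.0385, 0.033, 1.696) -> [-0.0008  0.0031  0.0008] [-0.009  -0.0019 -0.0024]
```

step_arm([
  {"jaw":0.4,"tx":0,"ty":0.002,"tz":-0.003,"ax":-0.009,"ay":0,"az":0},
  {"jaw":0.4,"tx":0,"ty":0.002,"tz":-0.003,"ax":-0.009,"ay":0,"az":0},
  {"jaw":1,"tx":0,"ty":0.002,"tz":-0.002,"ax":-0.009,"ay":0,"az":0},
  {"jaw":1,"tx":0,"ty":0.002,"tz":-0.002,"ax":-0.009,"ay":0,"az":0},
  {"jaw":1,"tx":0,"ty":0.002,"tz":-0.002,"ax":-0.009,"ay":0,"az":0},
  {"jaw":1,"tx":0,"ty":0.002,"tz":-0.04,"ax":-0.009,"ay":0,"az":0},
  {"jaw":1,"tx":0,"ty":0.002,"tz":-0.08,"ax":-0.009,"ay":0,"az":0},
  {"jaw":1,"tx":0,"ty":0.002,"tz":-0.12,"ax":-0.009,"ay":0,"az":0},
])

```text
time: 6.05
tool_pos: [0.4486, 0.039, 0.155]
ee_rot: [-3.141, -0.002, 1.694]
wrist_force: [0.2, 0.4, 0.4]
width: 0.0937
```

```bash
cat >> h.py <<'E'
def find(q,cam='top',n=2,zmin=.03):
    c=camera_model(cam);im,d=snapshot(cam);P=cloud(d,c)
    for qq in q:
        for r in silhouettes(cam,qq)[:n]:
            m=r['pixels']&(d>0)&(P[...,2]>zmin)
            if m.sum()<8: continue
            p=P[m];z=np.percentile(p[:,2],80);t=p[abs(p[:,2]-z)<.006]
            print(qq,round(r['confidence'],2),len(t),'mid',np.round((np.percentile(t,2,0)+np.percentile(t,98,0))/2,3),'span',np.round(np.ptp(t,0),3))
    return im
E
python3 - <<'E'
from h import *
im=find(['honey_jar_mid','tumbler1_mid','tumbler2_mid','tumbler3_mid'],n=1)
save('t2',cv2.resize(im[150:250,220:400],(720,400)))
go((.445,-.155,.15,1.696),(.445,-.155,.028,1.696))
E
```

```text
honey_jar_mid 0.69 118 mid [ 0.237 -0.325  0.048] span [0.044 0.044 0.01 ]
tumbler1_mid 0.79 187 mid [ 0.406 -0.387  0.064] span [0.055 0.057 0.012]
tumbler2_mid 0.47 185 mid [ 0.445 -0.154  0.064] span [0.055 0.056 0.01 ]
tumbler3_mid 0.72 177 mid [ 0.441 -0.278  0.064] span [0.052 0.052 0.011]
t 6.3 tcp [0.4487 0.039  0.1533] rpy [-3.141e+00 -2.000e-03  1.694e+00] w 0.0938 F [ 0.1  0.5 -0.7]
(0.445, -0.155, 0.15, 1.696) -> [-0.1921 -0.0274  0.003 ] [-0.0004 -0.002  -0.0024]
(0.445, -0.155, 0.028, 1.696) -> [-0.1924 -0.0274  0.125 ] [-0.0004 -0.002  -0.0024]
```

View pics/t2.png

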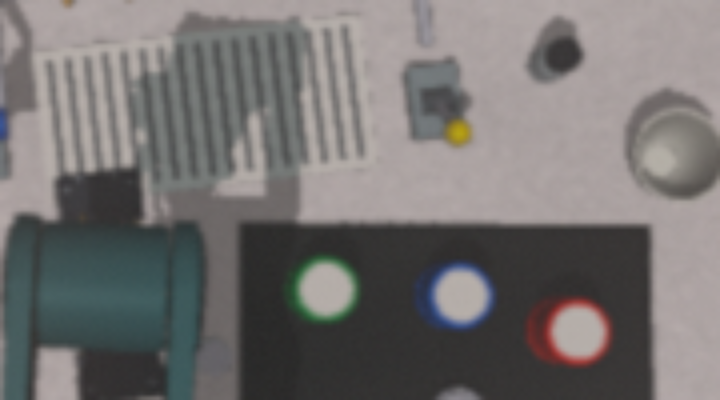

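step_arm([
  {"jaw":1,"tx":-0.05,"ty":-0.007,"tz":0,"ax":0,"ay":-0.002,"az":-0.002},
  {"jaw":1,"tx":-0.1,"ty":-0.014,"tz":0,"ax":0,"ay":-0.002,"az":-0.002},
  {"jaw":1,"tx":-0.15,"ty":-0.021,"tz":0,"ax":0,"ay":-0.002,"az":-0.002},
  {"jaw":1,"tx":-0.192,"ty":-0.027,"tz":0,"ax":0,"ay":-0.002,"az":-0.002},
  {"jaw":1,"tx":-0.192,"ty":-0.027,"tz":0.02,"ax":0,"ay":-0.002,"az":-0.002},
  {"jaw":1,"tx":-0.192,"ty":-0.027,"tz":0.07,"ax":0,"ay":-0.002,"az":-0.002},
  {"jaw":1,"tx":-0.192,"ty":-0.027,"tz":0.11,"ax":0,"ay":-0.002,"az":-0.002},
  {"jaw":1,"tx":-0.192,"ty":-0.027,"tz":0.123,"ax":0,"ay":-0.002,"az":-0.002},
])

```text
time: 7.1
tool_pos: [0.4402, -0.1524, 0.0232]
ee_rot: [-3.13, -0.007, 1.695]
wrist_force: [-0.2, 0.1, -0.0]
width: 0.094
```

step_arm([
  {"jaw":0.4,"tx":0,"ty":0,"tz":0,"ax":0,"ay":0,"az":0},
  {"jaw":0.4,"tx":0,"ty":0,"tz":0,"ax":0,"ay":0,"az":0},
  {"jaw":0.4,"tx":0,"ty":0,"tz":0,"ax":0,"ay":0,"az":0},
  {"jaw":0.4,"tx":0,"ty":0,"tz":0,"ax":0,"ay":0,"az":0},
  {"jaw":0.4,"tx":0,"ty":0,"tz":0,"ax":0,"ay":0,"az":0},
  {"jaw":0.4,"tx":0,"ty":0,"tz":0,"ax":0,"ay":0,"az":0},
  {"jaw":0.4,"tx":0,"ty":0,"tz":-0.03,"ax":0,"ay":0,"az":0},
  {"jaw":0.4,"tx":0,"ty":0,"tz":-0.08,"ax":0,"ay":0,"az":0},
])

```text
time: 7.9
tool_pos: [0.4379, -0.1514, 0.1002]
ee_rot: [-3.121, -0.012, 1.695]
wrist_force: [1.3, -1.3, -0.9]
width: 0.0611
```

```bash
python3 - <<'E'
from h import *
C=np.array([.619,-.047]);X=np.array([np.cos(.125),np.sin(.125)]);Y=np.array([-X[1],X[0]])
for y in (.09,0,-.09):
    q=C+y*Y;print(y,q); 
    go((*q,.14,1.696),(*q,.038,1.696))
find(['honey_jar_mid'],n=3)
E
```

```text
0.09 [0.60777927 0.04229779]
t 7.9 tcp [ 0.4379 -0.1514  0.1002] rpy [-3.121 -0.012  1.695] w 0.0611 F [ 1.3 -1.3 -0.9]
(np.float64(0.6077792739953295), np.float64(0.042297790050639605), 0.14, 1.696) -> [ 0.1717  0.1917 -0.0415] [-0.0201 -0.0125 -0.001 ]
(np.float64(0.6077792739953295), np.float64(0.042297790050639605), 0.038, 1.696) -> [0.1704 0.1938 0.0605] [-0.0201 -0.0125 -0.001 ]
0 [ 0.619 -0.047]
t 7.9 tcp [ 0.4379 -0.1514  0.1002] rpy [-3.121 -0.012  1.695] w 0.0611 F [ 1.3 -1.3 -0.9]
(np.float64(0.619), np.float64(-0.047), 0.14, 1.696) -> [ 0.0817  0.1918 -0.0426] [-0.0201 -0.0125 -0.001 ]
(np.float64(0.619), np.float64(-0.047), 0.038, 1.696) -> [0.0804 0.1938 0.0593] [-0.0201 -0.0125 -0.001 ]
-0.09 [ 0.63022073 -0.13629779]
t 7.9 tcp [ 0.4379 -0.1514  0.1002] rpy [-3.121 -0.012  1.695] w 0.0611 F [ 1.3 -1.3 -0.9]
(np.float64(0.6302207260046705), np.float64(-0.1362977900506396), 0.14, 1.696) -> [-0.0083  0.1918 -0.0438] [-0.0201 -0.0125 -0.001 ]
(np.float64(0.6302207260046705), np.float64(-0.1362977900506396), 0.038, 1.696) -> [-0.0096  0.1939  0.0582] [-0.0201 -0.0125 -0.001 ]
honey_jar_mid 0.78 194 mid [0.448 0.04  0.068] span [0.055 0.055 0.011]
honey_jar_mid 0.63 28 mid [0.582 0.194 0.149] span [0.025 0.052 0.01 ]
honey_jar_mid 0.52 116 mid [0.846 0.142 0.048] span [0.044 0.042 0.011]
```

step_arm([
  {"jaw":0.4,"tx":0,"ty":0.02,"tz":-0.03,"ax":-0.02,"ay":-0.0125,"az":0},
  {"jaw":0.4,"tx":0.03,"ty":0.055,"tz":-0.04,"ax":-0.02,"ay":-0.0125,"az":0},
  {"jaw":0.4,"tx":0.065,"ty":0.09,"tz":-0.04,"ax":-0.02,"ay":-0.0125,"az":0},
  {"jaw":0.4,"tx":0.1,"ty":0.125,"tz":-0.04,"ax":-0.02,"ay":-0.0125,"az":0},
  {"jaw":0.4,"tx":0.135,"ty":0.16,"tz":-0.04,"ax":-0.02,"ay":-0.0125,"az":0},
  {"jaw":0.4,"tx":0.165,"ty":0.185,"tz":-0.04,"ax":-0.02,"ay":-0.0125,"az":0},
  {"jaw":0.4,"tx":0.171,"ty":0.192,"tz":-0.03,"ax":-0.02,"ay":-0.0125,"az":0},
  {"jaw":0.4,"tx":0.171,"ty":0.193,"tz":0,"ax":-0.02,"ay":-0.0125,"az":0},
])

```text
time: 8.8
tool_pos: [0.6183, 0.0401, 0.1123]
ee_rot: [3.115, 0.014, 1.698]
wrist_force: [1.0, -0.3, -1.3]
width: 0.0608
```

```bash
python3 - <<'E'
from h import *
go((.608,.042,.034,1.696))
E
```

```text
t 8.8 tcp [0.6183 0.0401 0.1123] rpy [3.115 0.014 1.698] w 0.0608 F [ 1.  -0.3 -1.3]
(0.608, 0.042, 0.034, 1.696) -> [ 0.0042 -0.012   0.078 ] [0.0262 0.0141 0.0018]
```

step_arm([
  {"jaw":0.4,"tx":0.004,"ty":-0.012,"tz":0.01,"ax":0.026,"ay":0.014,"az":0},
  {"jaw":0.4,"tx":0.004,"ty":-0.012,"tz":0.03,"ax":0.026,"ay":0.014,"az":0},
  {"jaw":0.4,"tx":0.004,"ty":-0.012,"tz":0.05,"ax":0.026,"ay":0.014,"az":0},
  {"jaw":0.4,"tx":0.004,"ty":-0.012,"tz":0.065,"ax":0.026,"ay":0.014,"az":0},
  {"jaw":0.4,"tx":0.004,"ty":-0.012,"tz":0.072,"ax":0.026,"ay":0.014,"az":0},
  {"jaw":0.4,"tx":0.004,"ty":-0.012,"tz":0.076,"ax":0.026,"ay":0.014,"az":0},
  {"jaw":0.4,"tx":0.004,"ty":-0.012,"tz":0.078,"ax":0.026,"ay":0.014,"az":0},
  {"jaw":0.4,"tx":0.004,"ty":-0.012,"tz":0.078,"ax":0.026,"ay":0.014,"az":0},
])

```text
time: 9.6
tool_pos: [0.6084, 0.0417, 0.0347]
ee_rot: [3.14, 0.0, 1.698]
wrist_force: [0.2, 0.1, -2.2]
width: 0.0602
```

step_arm([
  {"jaw":0.4,"tx":0,"ty":0,"tz":0.002,"ax":0,"ay":0,"az":0},
  {"jaw":0.4,"tx":0,"ty":0,"tz":0.0025,"ax":0,"ay":0,"az":0},
  {"jaw":1,"tx":0,"ty":0,"tz":0.0025,"ax":0,"ay":0,"az":0},
  {"jaw":1,"tx":0,"ty":0,"tz":0.002,"ax":0,"ay":0,"az":0},
  {"jaw":1,"tx":0,"ty":0,"tz":0.002,"ax":0,"ay":0,"az":0},
  {"jaw":1,"tx":0,"ty":0,"tz":-0.03,"ax":0,"ay":0,"az":0},
  {"jaw":1,"tx":0,"ty":0,"tz":-0.07,"ax":0,"ay":0,"az":0},
  {"jaw":1,"tx":0,"ty":0,"tz":-0.11,"ax":0,"ay":0,"az":0},
])

```text
time: 10.4
tool_pos: [0.6076, 0.0418, 0.1451]
ee_rot: [-3.141, -0.0, 1.698]
wrist_force: [1.1, 0.2, 0.3]
width: 0.0938
```

```bash
python3 - <<'E'
from h import *
find(['tumbler1_mid','tumbler2_mid','tumbler3_mid'],n=1)
go((.441,-.279,.15,1.696),(.441,-.279,.028,1.696))
E
```

```text
tumbler1_mid 0.77 183 mid [ 0.408 -0.385  0.065] span [0.055 0.056 0.011]
tumbler3_mid 0.72 202 mid [ 0.438 -0.279  0.064] span [0.055 0.056 0.011]
t 10.6 tcp [0.609  0.0417 0.1461] rpy [3.137e+00 1.000e-03 1.698e+00] w 0.094 F [0.6 0.3 0.3]
(0.441, -0.279, 0.15, 1.696) -> [-0.2968 -0.2072 -0.0046] [0.0041 0.0007 0.0018]
(0.441, -0.279, 0.028, 1.696) -> [-0.2968 -0.2077  0.1174] [0.0041 0.0007 0.0018]
```

step_arm([
  {"jaw":1,"tx":-0.04,"ty":-0.028,"tz":0,"ax":0,"ay":0,"az":0},
  {"jaw":1,"tx":-0.081,"ty":-0.057,"tz":0,"ax":0,"ay":0,"az":0},
  {"jaw":1,"tx":-0.122,"ty":-0.085,"tz":0,"ax":0,"ay":0,"az":0},
  {"jaw":1,"tx":-0.163,"ty":-0.114,"tz":0,"ax":0,"ay":0,"az":0},
  {"jaw":1,"tx":-0.204,"ty":-0.143,"tz":0,"ax":0,"ay":0,"az":0},
  {"jaw":1,"tx":-0.245,"ty":-0.171,"tz":0,"ax":0,"ay":0,"az":0},
  {"jaw":1,"tx":-0.28,"ty":-0.197,"tz":0,"ax":0,"ay":0,"az":0},
  {"jaw":1,"tx":-0.297,"ty":-0.207,"tz":0,"ax":0,"ay":0,"az":0},
])

```text
time: 11.4
tool_pos: [0.438, -0.2811, 0.1427]
ee_rot: [-3.142, -0.002, 1.694]
wrist_force: [-0.0, 0.4, 0.5]
width: 0.0938
```

```bash
python3 - <<'E'
from h import *
find(['tumbler3_mid'],'wrist',n=1)
go((.44,-.279,.026,1.696))
E
```

```text
tumbler3_mid 0.92 4082 mid [ 0.441 -0.279  0.064] span [0.058 0.06  0.008]
t 11.5 tcp [ 0.4389 -0.2806  0.1428] rpy [ 3.141e+00 -2.000e-03  1.693e+00] w 0.094 F [ 0.3 -0.4 -0.6]
(0.44, -0.279, 0.026, 1.696) -> [0.0013 0.0012 0.1168] [ 0.0005 -0.0021 -0.0028]
```

step_arm([
  {"jaw":1,"tx":0.001,"ty":0.002,"tz":0.03,"ax":0,"ay":-0.002,"az":0},
  {"jaw":1,"tx":0.001,"ty":0.002,"tz":0.07,"ax":0,"ay":-0.002,"az":0},
  {"jaw":1,"tx":0.001,"ty":0.002,"tz":0.1,"ax":0,"ay":-0.002,"az":0},
  {"jaw":1,"tx":0.001,"ty":0.002,"tz":0.114,"ax":0,"ay":-0.002,"az":0},
  {"jaw":0.4,"tx":0.001,"ty":0.002,"tz":0.116,"ax":0,"ay":-0.002,"az":0},
  {"jaw":0.4,"tx":0.001,"ty":0.002,"tz":0.116,"ax":0,"ay":-0.002,"az":0},
  {"jaw":0.4,"tx":0.001,"ty":0.002,"tz":0.116,"ax":0,"ay":-0.002,"az":0},
  {"jaw":0.4,"tx":0.001,"ty":0.002,"tz":0.116,"ax":0,"ay":-0.002,"az":0},
])

```text
time: 12.3
tool_pos: [0.442, -0.2799, 0.0287]
ee_rot: [3.139, 0.002, 1.693]
wrist_force: [-1.0, 0.0, 0.6]
width: 0.065
```

step_arm([
  {"jaw":0.4,"tx":0,"ty":0,"tz":0,"ax":0,"ay":0,"az":0},
  {"jaw":0.4,"tx":0,"ty":0,"tz":0,"ax":0,"ay":0,"az":0},
  {"jaw":0.4,"tx":0,"ty":0,"tz":0,"ax":0,"ay":0,"az":0},
  {"jaw":0.4,"tx":0,"ty":0,"tz":-0.03,"ax":0,"ay":0,"az":0},
  {"jaw":0.4,"tx":0,"ty":0,"tz":-0.07,"ax":0,"ay":0,"az":0},
  {"jaw":0.4,"tx":0,"ty":0,"tz":-0.11,"ax":0,"ay":0,"az":0},
  {"jaw":0.4,"tx":0,"ty":0,"tz":-0.12,"ax":0,"ay":0,"az":0},
  {"jaw":0.4,"tx":0,"ty":0,"tz":-0.12,"ax":0,"ay":0,"az":0},
])

```text
time: 13.1
tool_pos: [0.4426, -0.2805, 0.1508]
ee_rot: [3.135, 0.006, 1.693]
wrist_force: [0.5, 0.4, -1.3]
width: 0.061
```

```bash
python3 - <<'E'
from h import *
go((.619,-.047,.14,1.696),(.619,-.047,.034,1.696))
E
```

```text
t 13.1 tcp [ 0.4426 -0.2805  0.1508] rpy [3.135 0.006 1.693] w 0.061 F [ 0.5  0.4 -1.3]
(0.619, -0.047, 0.14, 1.696) -> [0.2103 0.2036 0.0109] [ 0.0064  0.0058 -0.0027]
(0.619, -0.047, 0.034, 1.696) -> [0.2109 0.2029 0.1169] [ 0.0064  0.0058 -0.0027]
```

step_arm([
  {"jaw":0.4,"tx":0.035,"ty":0.034,"tz":0,"ax":0.006,"ay":0.006,"az":0},
  {"jaw":0.4,"tx":0.07,"ty":0.068,"tz":0,"ax":0.006,"ay":0.006,"az":0},
  {"jaw":0.4,"tx":0.105,"ty":0.101,"tz":0,"ax":0.006,"ay":0.006,"az":0},
  {"jaw":0.4,"tx":0.14,"ty":0.135,"tz":0,"ax":0.006,"ay":0.006,"az":0},
  {"jaw":0.4,"tx":0.17,"ty":0.165,"tz":0,"ax":0.006,"ay":0.006,"az":0},
  {"jaw":0.4,"tx":0.195,"ty":0.19,"tz":0,"ax":0.006,"ay":0.006,"az":0},
  {"jaw":0.4,"tx":0.21,"ty":0.203,"tz":0.01,"ax":0.006,"ay":0.006,"az":0},
  {"jaw":0.4,"tx":0.21,"ty":0.203,"tz":0.03,"ax":0.006,"ay":0.006,"az":0},
])

```text
time: 13.9
tool_pos: [0.6196, -0.0451, 0.1191]
ee_rot: [3.141, -0.001, 1.697]
wrist_force: [0.1, -0.7, -1.0]
width: 0.0604
```

```bash
python3 - <<'E'
from h import *
go((.619,-.047,.037,1.696))
E
```

```text
t 13.9 tcp [ 0.6196 -0.0451  0.1191] rpy [ 3.141e+00 -1.000e-03  1.697e+00] w 0.0604 F [ 0.1 -0.7 -1. ]
(0.619, -0.047, 0.037, 1.696) -> [-0.0018 -0.0008  0.0821] [ 0.0003 -0.0008  0.0005]
```

step_arm([
  {"jaw":0.4,"tx":-0.002,"ty":0,"tz":0.02,"ax":0,"ay":0,"az":0},
  {"jaw":0.4,"tx":-0.002,"ty":0,"tz":0.045,"ax":0,"ay":0,"az":0},
  {"jaw":0.4,"tx":-0.002,"ty":0,"tz":0.065,"ax":0,"ay":0,"az":0},
  {"jaw":0.4,"tx":-0.002,"ty":0,"tz":0.075,"ax":0,"ay":0,"az":0},
  {"jaw":0.4,"tx":-0.002,"ty":0,"tz":0.078,"ax":0,"ay":0,"az":0},
  {"jaw":0.4,"tx":-0.002,"ty":0,"tz":0.08,"ax":0,"ay":0,"az":0},
  {"jaw":0.4,"tx":-0.002,"ty":0,"tz":0.081,"ax":0,"ay":0,"az":0},
  {"jaw":0.4,"tx":-0.002,"ty":0,"tz":0.081,"ax":0,"ay":0,"az":0},
])

```text
time: 14.7
tool_pos: [0.6205, -0.0473, 0.0391]
ee_rot: [3.14, -0.0, 1.696]
wrist_force: [0.5, -0.2, -0.8]
width: 0.0607
```

step_arm([
  {"jaw":0.4,"tx":0,"ty":0,"tz":0.001,"ax":0,"ay":0,"az":0},
  {"jaw":1,"tx":0,"ty":0,"tz":0.001,"ax":0,"ay":0,"az":0},
  {"jaw":1,"tx":0,"ty":0,"tz":0.001,"ax":0,"ay":0,"az":0},
  {"jaw":1,"tx":0,"ty":0,"tz":0,"ax":0,"ay":0,"az":0},
  {"jaw":1,"tx":0,"ty":0,"tz":-0.03,"ax":0,"ay":0,"az":0},
  {"jaw":1,"tx":0,"ty":0,"tz":-0.07,"ax":0,"ay":0,"az":0},
  {"jaw":1,"tx":0,"ty":0,"tz":-0.11,"ax":0,"ay":0,"az":0},
  {"jaw":1,"tx":0,"ty":0,"tz":-0.11,"ax":0,"ay":0,"az":0},
])

```text
time: 15.5
tool_pos: [0.6241, -0.0479, 0.1576]
ee_rot: [3.126, 0.004, 1.696]
wrist_force: [0.4, 0.1, 1.5]
width: 0.0938
```

```bash
python3 - <<'E'
from h import *
find(['tumbler1_mid','tumbler2_mid','tumbler3_mid'],n=1)
go((.408,-.385,.15,1.696))
E
```

```text
tumbler1_mid 0.65 183 mid [ 0.408 -0.386  0.064] span [0.055 0.056 0.011]
tumbler2_mid 0.45 147 mid [0.609 0.043 0.073] span [0.056 0.044 0.012]
t 15.7 tcp [ 0.6194 -0.0472  0.1474] rpy [-3.141e+00 -1.000e-03  1.696e+00] w 0.094 F [ 0.1  0.9 -0.4]
(0.408, -0.385, 0.15, 1.696) -> [-0.3087 -0.252  -0.0027] [-0.0006 -0.001   0.0004]
```

step_arm([
  {"jaw":1,"tx":-0.038,"ty":-0.031,"tz":0,"ax":0,"ay":0,"az":0},
  {"jaw":1,"tx":-0.077,"ty":-0.063,"tz":0,"ax":0,"ay":0,"az":0},
  {"jaw":1,"tx":-0.116,"ty":-0.095,"tz":0,"ax":0,"ay":0,"az":0},
  {"jaw":1,"tx":-0.155,"ty":-0.126,"tz":0,"ax":0,"ay":0,"az":0},
  {"jaw":1,"tx":-0.194,"ty":-0.158,"tz":0,"ax":0,"ay":0,"az":0},
  {"jaw":1,"tx":-0.232,"ty":-0.19,"tz":0,"ax":0,"ay":0,"az":0},
  {"jaw":1,"tx":-0.27,"ty":-0.22,"tz":0,"ax":0,"ay":0,"az":0},
  {"jaw":1,"tx":-0.3,"ty":-0.245,"tz":0,"ax":0,"ay":0,"az":0},
])

```text
time: 16.5
tool_pos: [0.4113, -0.3767, 0.1448]
ee_rot: [-3.138, -0.004, 1.695]
wrist_force: [0.1, 0.0, 0.6]
width: 0.0939
```

```bash
python3 - <<'E'
from h import *
find(['tumbler1_mid'],'wrist',n=1)
go((.408,-.386,.027,1.696))
E
```

```text
tumbler1_mid 0.91 3860 mid [ 0.408 -0.386  0.064] span [0.059 0.058 0.009]
t 16.6 tcp [ 0.4102 -0.3785  0.1446] rpy [-3.137e+00 -3.000e-03  1.690e+00] w 0.0939 F [0.7 0.4 0.4]
(0.408, -0.386, 0.027, 1.696) -> [-0.0076 -0.0025  0.1176] [-0.0047 -0.0034 -0.0061]
```

step_arm([
  {"jaw":1,"tx":-0.0075,"ty":-0.0025,"tz":0.02,"ax":-0.005,"ay":-0.003,"az":-0.005},
  {"jaw":1,"tx":-0.0075,"ty":-0.0025,"tz":0.06,"ax":-0.005,"ay":-0.003,"az":-0.005},
  {"jaw":1,"tx":-0.0075,"ty":-0.0025,"tz":0.1,"ax":-0.005,"ay":-0.003,"az":-0.005},
  {"jaw":1,"tx":-0.0075,"ty":-0.0025,"tz":0.114,"ax":-0.005,"ay":-0.003,"az":-0.005},
  {"jaw":0.4,"tx":-0.0075,"ty":-0.0025,"tz":0.117,"ax":-0.005,"ay":-0.003,"az":-0.005},
  {"jaw":0.4,"tx":-0.0075,"ty":-0.0025,"tz":0.117,"ax":-0.005,"ay":-0.003,"az":-0.005},
  {"jaw":0.4,"tx":-0.0075,"ty":-0.0025,"tz":0.117,"ax":-0.005,"ay":-0.003,"az":-0.005},
  {"jaw":0.4,"tx":-0.0075,"ty":-0.0025,"tz":0.117,"ax":-0.005,"ay":-0.003,"az":-0.005},
])

```text
time: 17.4
tool_pos: [0.4092, -0.387, 0.0299]
ee_rot: [3.139, 0.003, 1.695]
wrist_force: [-0.7, 0.1, 0.3]
width: 0.0655
```

step_arm([
  {"jaw":0.4,"tx":0,"ty":0,"tz":0,"ax":0,"ay":0,"az":0},
  {"jaw":0.4,"tx":0,"ty":0,"tz":0,"ax":0,"ay":0,"az":0},
  {"jaw":0.4,"tx":0,"ty":0,"tz":0,"ax":0,"ay":0,"az":0},
  {"jaw":0.4,"tx":0,"ty":0,"tz":-0.03,"ax":0,"ay":0,"az":0},
  {"jaw":0.4,"tx":0,"ty":0,"tz":-0.07,"ax":0,"ay":0,"az":0},
  {"jaw":0.4,"tx":0,"ty":0,"tz":-0.11,"ax":0,"ay":0,"az":0},
  {"jaw":0.4,"tx":0,"ty":0,"tz":-0.12,"ax":0,"ay":0,"az":0},
  {"jaw":0.4,"tx":0,"ty":0,"tz":-0.12,"ax":0,"ay":0,"az":0},
])

```text
time: 18.2
tool_pos: [0.4096, -0.3876, 0.152]
ee_rot: [3.136, 0.007, 1.695]
wrist_force: [0.0, -0.1, -0.6]
width: 0.0605
```

```bash
python3 - <<'E'
from h import *
go((.44,-.16,.15,1.696),(.63,-.136,.15,1.696))
E
```

```text
t 18.2 tcp [ 0.4096 -0.3876  0.152 ] rpy [3.136 0.007 1.695] w 0.0605 F [ 0.  -0.1 -0.6]
(0.44, -0.16, 0.15, 1.696) -> [0.2221 0.0584 0.0008] [ 0.0053  0.007  -0.0009]
(0.63, -0.136, 0.15, 1.696) -> [0.2223 0.2499 0.0018] [ 0.0053  0.007  -0.0009]
```

step_arm([
  {"jaw":0.4,"tx":0.04,"ty":0.02,"tz":0,"ax":0.005,"ay":0.007,"az":0},
  {"jaw":0.4,"tx":0.08,"ty":0.045,"tz":0,"ax":0.005,"ay":0.007,"az":0},
  {"jaw":0.4,"tx":0.12,"ty":0.075,"tz":0,"ax":0.005,"ay":0.007,"az":0},
  {"jaw":0.4,"tx":0.155,"ty":0.11,"tz":0,"ax":0.005,"ay":0.007,"az":0},
  {"jaw":0.4,"tx":0.185,"ty":0.15,"tz":0,"ax":0.005,"ay":0.007,"az":0},
  {"jaw":0.4,"tx":0.208,"ty":0.19,"tz":0,"ax":0.005,"ay":0.007,"az":0},
  {"jaw":0.4,"tx":0.219,"ty":0.225,"tz":0,"ax":0.005,"ay":0.007,"az":0},
  {"jaw":0.4,"tx":0.222,"ty":0.245,"tz":0,"ax":0.005,"ay":0.007,"az":0},
])

```text
time: 19.0
tool_pos: [0.6257, -0.1339, 0.1474]
ee_rot: [-3.137, -0.003, 1.698]
wrist_force: [0.3, 0.1, -1.7]
width: 0.0599
```

```bash
python3 - <<'E'
from h import *
go((.63,-.136,.038,1.696))
E
```

```text
t 19.0 tcp [ 0.6257 -0.1339  0.1474] rpy [-3.137e+00 -3.000e-03  1.698e+00] w 0.0599 F [ 0.3  0.1 -1.7]
(0.63, -0.136, 0.038, 1.696) -> [-0.003   0.0045  0.1094] [-0.0048 -0.0031  0.0024]
```

step_arm([
  {"jaw":0.4,"tx":-0.003,"ty":0.0045,"tz":0.03,"ax":-0.005,"ay":-0.003,"az":0},
  {"jaw":0.4,"tx":-0.003,"ty":0.0045,"tz":0.06,"ax":-0.005,"ay":-0.003,"az":0},
  {"jaw":0.4,"tx":-0.003,"ty":0.0045,"tz":0.085,"ax":-0.005,"ay":-0.003,"az":0},
  {"jaw":0.4,"tx":-0.003,"ty":0.0045,"tz":0.1,"ax":-0.005,"ay":-0.003,"az":0},
  {"jaw":0.4,"tx":-0.003,"ty":0.0045,"tz":0.105,"ax":-0.005,"ay":-0.003,"az":0},
  {"jaw":0.4,"tx":-0.003,"ty":0.0045,"tz":0.107,"ax":-0.005,"ay":-0.003,"az":0},
  {"jaw":0.4,"tx":-0.003,"ty":0.0045,"tz":0.108,"ax":-0.005,"ay":-0.003,"az":0},
  {"jaw":0.4,"tx":-0.003,"ty":0.0045,"tz":0.108,"ax":-0.005,"ay":-0.003,"az":0},
])

```text
time: 19.8
tool_pos: [0.6308, -0.1363, 0.0406]
ee_rot: [3.139, 0.001, 1.698]
wrist_force: [0.5, 0.4, -0.7]
width: 0.0602
```

step_arm([
  {"jaw":0.4,"tx":0,"ty":0,"tz":0.001,"ax":0,"ay":0,"az":0},
  {"jaw":1,"tx":0,"ty":0,"tz":0.001,"ax":0,"ay":0,"az":0},
  {"jaw":1,"tx":0,"ty":0,"tz":0.001,"ax":0,"ay":0,"az":0},
  {"jaw":1,"tx":0,"ty":0,"tz":0,"ax":0,"ay":0,"az":0},
  {"jaw":1,"tx":0,"ty":0,"tz":-0.03,"ax":0,"ay":0,"az":0},
  {"jaw":1,"tx":0,"ty":0,"tz":-0.07,"ax":0,"ay":0,"az":0},
  {"jaw":1,"tx":0,"ty":0,"tz":-0.1,"ax":0,"ay":0,"az":0},
  {"jaw":0.5,"tx":0,"ty":0,"tz":-0.11,"ax":0,"ay":0,"az":0},
])

```text
time: 20.6
tool_pos: [0.6326, -0.1368, 0.1558]
ee_rot: [3.132, 0.004, 1.698]
wrist_force: [0.9, -0.5, 0.6]
width: 0.0889
```

```bash
python3 - <<'E'
from h import *
find(['tumbler1_mid','tumbler2_mid','tumbler3_mid'],'scene',n=1)
find(['air_lever_tip'],'wrist',n=2)
go((.55,-.276,.15,1.696),(.55,-.276,.094,1.696),(.64,-.263,.094,1.696))
E
```

```text
tumbler1_mid 0.59 287 mid [ 0.634 -0.137  0.07 ] span [0.058 0.055 0.009]
tumbler2_mid 0.8 227 mid [0.613 0.038 0.07 ] span [0.058 0.057 0.009]
tumbler3_mid 0.72 130 mid [0.627 0.413 0.046] span [0.068 0.051 0.01 ]
air_lever_tip 0.95 548 mid [ 0.589 -0.269  0.102] span [0.023 0.019 0.009]
air_lever_tip 0.52 5333 mid [ 0.621 -0.047  0.073] span [0.059 0.059 0.008]
t 20.9 tcp [ 0.6292 -0.1359  0.1476] rpy [-3.139e+00 -1.000e-03  1.698e+00] w 0.0653 F [-0.2  0.   0.3]
(0.55, -0.276, 0.15, 1.696) -> [-0.1289 -0.0964 -0.0023] [-0.0022 -0.0013  0.0023]
(0.55, -0.276, 0.094, 1.696) -> [-0.129  -0.0963  0.0537] [-0.0022 -0.0013  0.0023]
(0.64, -0.263, 0.094, 1.696) -> [-0.1276 -0.0054  0.0535] [-0.0022 -0.0013  0.0023]
```

step_arm([
  {"jaw":0,"tx":-0.03,"ty":-0.03,"tz":0,"ax":0,"ay":0,"az":0},
  {"jaw":0,"tx":-0.065,"ty":-0.06,"tz":0,"ax":0,"ay":0,"az":0},
  {"jaw":0,"tx":-0.095,"ty":-0.09,"tz":0,"ax":0,"ay":0,"az":0},
  {"jaw":0,"tx":-0.127,"ty":-0.115,"tz":0,"ax":0,"ay":0,"az":0},
  {"jaw":0,"tx":-0.127,"ty":-0.115,"tz":0,"ax":0,"ay":0,"az":0},
  {"jaw":0,"tx":-0.127,"ty":-0.115,"tz":0.02,"ax":0,"ay":0,"az":0},
  {"jaw":0,"tx":-0.127,"ty":-0.115,"tz":0.045,"ax":0,"ay":0,"az":0},
  {"jaw":0,"tx":-0.127,"ty":-0.115,"tz":0.054,"ax":0,"ay":0,"az":0},
])

```text
time: 21.7
tool_pos: [0.5294, -0.2745, 0.0892]
ee_rot: [-3.134, -0.007, 1.699]
wrist_force: [0.3, 0.6, -1.3]
width: 0.0019
```

```bash
python3 - <<'E'
from h import *
X=np.array([np.cos(.125),np.sin(.125)]);b=np.array([.5885,-.269])
go((*(b+.0535*X),.093,1.696))
E
```

```text
t 21.7 tcp [ 0.5294 -0.2745  0.0892] rpy [-3.134 -0.007  1.699] w 0.0019 F [ 0.3  0.6 -1.3]
(np.float64(0.6415825751967691), np.float64(-0.2623299017638903), 0.093, 1.696) -> [-0.0022  0.1128 -0.0047] [-0.0077 -0.0065  0.0026]
```

step_arm([
  {"jaw":0,"tx":-0.002,"ty":0.015,"tz":-0.004,"ax":-0.008,"ay":-0.006,"az":0},
  {"jaw":0,"tx":-0.002,"ty":0.035,"tz":-0.005,"ax":-0.008,"ay":-0.006,"az":0},
  {"jaw":0,"tx":-0.002,"ty":0.055,"tz":-0.005,"ax":-0.008,"ay":-0.006,"az":0},
  {"jaw":0,"tx":-0.002,"ty":0.075,"tz":-0.005,"ax":-0.008,"ay":-0.006,"az":0},
  {"jaw":0,"tx":-0.002,"ty":0.092,"tz":-0.005,"ax":-0.008,"ay":-0.006,"az":0},
  {"jaw":0,"tx":-0.002,"ty":0.104,"tz":-0.005,"ax":-0.008,"ay":-0.006,"az":0},
  {"jaw":0,"tx":-0.002,"ty":0.111,"tz":-0.005,"ax":-0.008,"ay":-0.006,"az":0},
  {"jaw":0,"tx":-0.002,"ty":0.113,"tz":-0.005,"ax":-0.008,"ay":-0.006,"az":0},
])

```text
time: 22.5
tool_pos: [0.64, -0.2616, 0.0936]
ee_rot: [-3.135, -0.002, 1.699]
wrist_force: [-11.3, -0.1, 4.8]
width: 0.0003
```

```bash
python3 - <<'E'
from h import *
find(['air_lever_tip'],'scene',n=1)
find(['air_lever_tip'],'wrist',n=1)
go()
E
```

```text
air_lever_tip 0.72 59 mid [ 0.669 -0.262  0.101] span [0.025 0.02  0.01 ]
air_lever_tip 0.88 1172 mid [ 0.665 -0.262  0.102] span [0.026 0.023 0.009]
t 22.7 tcp [ 0.6399 -0.2617  0.0937] rpy [-3.136e+00 -2.000e-03  1.698e+00] w 0.0004 F [-7.1  0.6  2.2]
```

step_arm([
  {"jaw":0,"tx":0,"ty":-0.02,"tz":0,"ax":0,"ay":0,"az":0},
  {"jaw":0,"tx":0,"ty":-0.03,"tz":-0.02,"ax":0,"ay":0,"az":0},
  {"jaw":0.5,"tx":0,"ty":-0.03,"tz":-0.06,"ax":0,"ay":0,"az":0},
  {"jaw":1,"tx":0.03,"ty":-0.03,"tz":-0.1,"ax":0,"ay":0,"az":0.15},
  {"jaw":1,"tx":0.07,"ty":-0.03,"tz":-0.13,"ax":0,"ay":0,"az":0.3},
  {"jaw":1,"tx":0.11,"ty":-0.03,"tz":-0.16,"ax":0,"ay":0,"az":0.45},
  {"jaw":1,"tx":0.15,"ty":-0.03,"tz":-0.18,"ax":0,"ay":0,"az":0.6},
  {"jaw":1,"tx":0.19,"ty":-0.03,"tz":-0.19,"ax":0,"ay":0,"az":0.75},
])

```text
time: 23.5
tool_pos: [0.588, -0.0754, 0.2885]
ee_rot: [3.14, -0.001, 0.943]
wrist_force: [0.7, 0.1, 0.3]
width: 0.0451
```

```bash
python3 - <<'E'
from h import *
go((.59,.19,.285,.125))
E
```

```text
t 23.5 tcp [ 0.588  -0.0754  0.2885] rpy [ 3.14e+00 -1.00e-03  9.43e-01] w 0.0451 F [0.7 0.1 0.3]
(0.59, 0.19, 0.285, 0.125) -> [ 0.2159 -0.1543  0.0035] [ 7.000e-04 -1.400e-03  8.176e-01]
```

step_arm([
  {"jaw":1,"tx":0.035,"ty":-0.025,"tz":0,"ax":0,"ay":0,"az":0.15},
  {"jaw":1,"tx":0.07,"ty":-0.05,"tz":0,"ax":0,"ay":0,"az":0.3},
  {"jaw":1,"tx":0.105,"ty":-0.075,"tz":0,"ax":0,"ay":0,"az":0.45},
  {"jaw":1,"tx":0.14,"ty":-0.1,"tz":0,"ax":0,"ay":0,"az":0.6},
  {"jaw":1,"tx":0.175,"ty":-0.125,"tz":0,"ax":0,"ay":0,"az":0.7},
  {"jaw":1,"tx":0.2,"ty":-0.143,"tz":0.003,"ax":0,"ay":0,"az":0.78},
  {"jaw":1,"tx":0.216,"ty":-0.154,"tz":0.003,"ax":0,"ay":0,"az":0.818},
  {"jaw":1,"tx":0.216,"ty":-0.154,"tz":0.003,"ax":0,"ay":0,"az":0.818},
])

```text
time: 24.3
tool_pos: [0.5902, 0.1931, 0.2859]
ee_rot: [-3.141, -0.002, 0.129]
wrist_force: [-0.3, -0.3, -0.8]
width: 0.0939
```

```bash
python3 - <<'E'
from h import *
go()
c=camera_model('wrist');im,d=snapshot('wrist');P=cloud(d,c);np.save('w3.npy',P);save('w3',cv2.resize(im,(640,480)))
hsv=cv2.cvtColor(im,cv2.COLOR_RGB2HSV);h,s=hsv[...,0],hsv[...,1]
X=np.array([np.cos(.125),np.sin(.125)]);Y=np.array([-X[1],X[0]])
for n,m in (('red',((h<8)|(h>172))&(s>120)&(P[...,2]>.16)),('blue',(h>100)&(h<130)&(s>120)&(P[...,2]>.175))):
    m&=(P[...,2]<.21)&(P[...,1]<.3)&(P[...,0]>.5)&(P[...,0]<.68)
    p=P[m]
    if len(p)==0: print(n,0);continue
    a=p[:,:2]@X;b=p[:,:2]@Y;A=(np.percentile(a,1)+np.percentile(a,99))/2;B=(np.percentile(b,1)+np.percentile(b,99))/2
    print(n,m.sum(),'ctr',A*X+B*Y,'spanXY',np.ptp(np.percentile(a,[1,99])),np.ptp(np.percentile(b,[1,99])),'z',np.percentile(p[:,2],[5,50,95]))
    q=cv2.minAreaRect((p[:,:2]*1000).astype(np.float32));print(q)
for q in ('trigger_pad','gun_grip'):
    for r in silhouettes('wrist',q)[:2]: print(q,r['confidence'],r['rect'])
E
```

```text
t 24.3 tcp [0.5902 0.1931 0.2859] rpy [-3.141e+00 -2.000e-03  1.290e-01] w 0.0939 F [-0.3 -0.3 -0.8]
red 312 ctr [0.59241462 0.17478972] spanXY 0.023096541028855166 0.009717125065869844 z [0.16748181 0.1799128  0.18144861]
((592.33984375, 174.8444366455078), (23.46139907836914, 9.785050392150879), 8.54515266418457)
blue 863 ctr [0.58765566 0.21290719] spanXY 0.028917622614152094 0.022494304597763304 z [0.18068198 0.18496921 0.18643333]
((587.5048828125, 212.98316955566406), (29.75509262084961, 22.774744033813477), 7.204164028167725)
trigger_pad 0.97 [273.8, 163.9, 289.2, 201.0]
gun_grip 0.78 [175.8, 21.3, 512.0, 209.1]
```

View pics/w3.png

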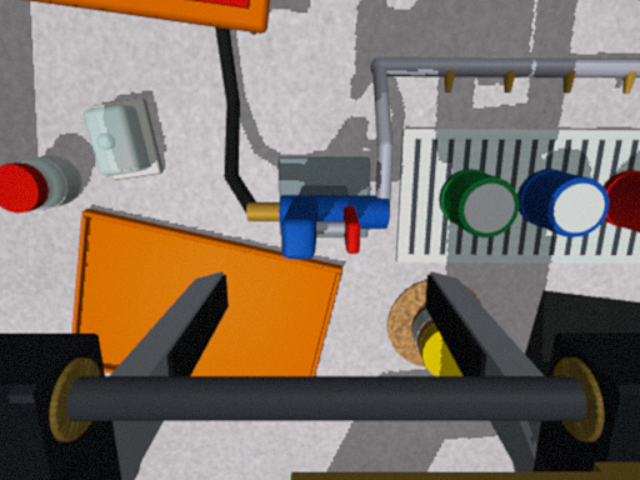

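Wrist view: the blue grip is at (297,230) and the red trigger at (351,230), and the tumblers stand on the grate at the right. Measured in 3D, the grip-to-pad distance is 38.4 mm, which matches the specification. I centre the pinch and descend.

```bash
python3 - <<'E'
from h import *
go((.5888,.2045,.136,.125))
E
```

```text
t 24.45 tcp [0.5906 0.1893 0.2861] rpy [ 3.141e+00 -2.000e-03  1.250e-01] w 0.0941 F [-0.3 -0.5  0. ]
(0.5888, 0.2045, 0.136, 0.125) -> [-0.0002 -0.0154  0.1501] [ 0.0005 -0.0024 -0.0001]
```

step_arm([
  {"jaw":1,"tx":0,"ty":-0.0155,"tz":0,"ax":0,"ay":-0.002,"az":0},
  {"jaw":1,"tx":0,"ty":-0.0155,"tz":0.03,"ax":0,"ay":-0.002,"az":0},
  {"jaw":1,"tx":0,"ty":-0.0155,"tz":0.06,"ax":0,"ay":-0.002,"az":0},
  {"jaw":1,"tx":0,"ty":-0.0155,"tz":0.09,"ax":0,"ay":-0.002,"az":0},
  {"jaw":1,"tx":0,"ty":-0.0155,"tz":0.12,"ax":0,"ay":-0.002,"az":0},
  {"jaw":1,"tx":0,"ty":-0.0155,"tz":0.14,"ax":0,"ay":-0.002,"az":0},
  {"jaw":1,"tx":0,"ty":-0.0155,"tz":0.15,"ax":0,"ay":-0.002,"az":0},
  {"jaw":1,"tx":0,"ty":-0.0155,"tz":0.15,"ax":0,"ay":-0.002,"az":0},
])

```text
time: 25.25
tool_pos: [0.5883, 0.2042, 0.1345]
ee_rot: [3.141, 0.003, 0.124]
wrist_force: [0.7, -0.7, 0.9]
width: 0.0938
```

```bash
python3 - <<'E'
from h import *
find(['tumbler1_mid','tumbler2_mid','tumbler3_mid'],'scene',n=1)
go((.5888,.2045,.136,.125))
E
```

```text
tumbler1_mid 0.62 300 mid [ 0.635 -0.136  0.07 ] span [0.059 0.058 0.008]
tumbler2_mid 0.78 225 mid [0.614 0.038 0.07 ] span [0.06  0.056 0.009]
tumbler3_mid 0.86 255 mid [ 0.624 -0.046  0.07 ] span [0.058 0.059 0.009]
t 25.45 tcp [0.5901 0.2049 0.1382] rpy [ 3.142 -0.004  0.125] w 0.094 F [ 0.4 -0.2  0.3]
(0.5888, 0.2045, 0.136, 0.125) -> [-0.0014  0.0002  0.0022] [ 0.0001 -0.004  -0.0004]
```

step_arm([
  {"jaw":0,"tx":0,"ty":0,"tz":0,"ax":0,"ay":0,"az":0},
  {"jaw":0,"tx":0,"ty":0,"tz":0,"ax":0,"ay":0,"az":0},
  {"jaw":0,"tx":0,"ty":0,"tz":0,"ax":0,"ay":0,"az":0},
  {"jaw":0,"tx":0,"ty":0,"tz":0,"ax":0,"ay":0,"az":0},
  {"jaw":0,"tx":0,"ty":0,"tz":0,"ax":0,"ay":0,"az":0},
  {"jaw":0,"tx":0,"ty":0,"tz":0,"ax":0,"ay":0,"az":0},
])

```text
time: 26.05
tool_pos: [0.5908, 0.2015, 0.1386]
ee_rot: [3.135, -0.004, 0.123]
wrist_force: [1.6, -11.8, 3.2]
width: 0.0492
```

step_arm([
  {"jaw":0,"tx":0,"ty":0,"tz":0,"ax":0,"ay":0,"az":0},
  {"jaw":0,"tx":0,"ty":0,"tz":0,"ax":0,"ay":0,"az":0},
  {"jaw":0,"tx":0,"ty":0,"tz":0,"ax":0,"ay":0,"az":0},
])

```text
time: 26.35
tool_pos: [0.5905, 0.205, 0.1384]
ee_rot: [3.141, -0.005, 0.125]
wrist_force: [1.7, 5.8, 0.1]
width: 0.0406
```

step_arm([
  {"jaw":0,"tx":0,"ty":0,"tz":0,"ax":0,"ay":0,"az":0},
  {"jaw":0,"tx":0,"ty":0,"tz":0,"ax":0,"ay":0,"az":0},
  {"jaw":0,"tx":0,"ty":0,"tz":0,"ax":0,"ay":0,"az":0},
  {"jaw":0,"tx":0,"ty":0,"tz":0,"ax":0,"ay":0,"az":0},
  {"jaw":0,"tx":0,"ty":0,"tz":0,"ax":0,"ay":0,"az":0},
  {"jaw":0,"tx":0,"ty":0,"tz":0,"ax":0,"ay":0,"az":0},
  {"jaw":0,"tx":0,"ty":0,"tz":0,"ax":0,"ay":0,"az":0},
  {"jaw":0,"tx":0,"ty":0,"tz":0,"ax":0,"ay":0,"az":0},
])

```text
time: 27.15
tool_pos: [0.5904, 0.205, 0.1384]
ee_rot: [3.141, -0.005, 0.125]
wrist_force: [1.3, 0.7, 1.2]
width: 0.041
```

step_arm([
  {"jaw":0,"tx":0,"ty":0,"tz":0,"ax":0,"ay":0,"az":0},
  {"jaw":0,"tx":0,"ty":0,"tz":0,"ax":0,"ay":0,"az":0},
  {"jaw":0,"tx":0,"ty":0,"tz":0,"ax":0,"ay":0,"az":0},
  {"jaw":0,"tx":0,"ty":0,"tz":0,"ax":0,"ay":0,"az":0},
  {"jaw":0,"tx":0,"ty":0,"tz":0,"ax":0,"ay":0,"az":0},
  {"jaw":0,"tx":0,"ty":0,"tz":0,"ax":0,"ay":0,"az":0},
  {"jaw":0,"tx":0,"ty":0,"tz":0,"ax":0,"ay":0,"az":0},
  {"jaw":0,"tx":0,"ty":0,"tz":0,"ax":0,"ay":0,"az":0},
])

```text
time: 27.95
tool_pos: [0.5904, 0.205, 0.1384]
ee_rot: [3.141, -0.005, 0.125]
wrist_force: [0.0, 0.5, 0.8]
width: 0.0406
```

step_arm([
  {"jaw":0,"tx":0,"ty":0,"tz":0,"ax":0,"ay":0,"az":0},
  {"jaw":0,"tx":0,"ty":0,"tz":0,"ax":0,"ay":0,"az":0},
  {"jaw":0,"tx":0,"ty":0,"tz":0,"ax":0,"ay":0,"az":0},
  {"jaw":0,"tx":0,"ty":0,"tz":0,"ax":0,"ay":0,"az":0},
  {"jaw":0,"tx":0,"ty":0,"tz":0,"ax":0,"ay":0,"az":0},
  {"jaw":1,"tx":0,"ty":0,"tz":0,"ax":0,"ay":0,"az":0},
  {"jaw":1,"tx":0,"ty":0,"tz":0,"ax":0,"ay":0,"az":0},
  {"jaw":1,"tx":0,"ty":0,"tz":0,"ax":0,"ay":0,"az":0},
])

```text
time: 28.75
tool_pos: [0.5905, 0.2039, 0.1385]
ee_rot: [3.14, -0.005, 0.124]
wrist_force: [0.5, -2.9, 0.5]
width: 0.0614
```

step_arm([
  {"jaw":1,"tx":0,"ty":0,"tz":0,"ax":0,"ay":0,"az":0},
  {"jaw":1,"tx":0,"ty":0,"tz":0,"ax":0,"ay":0,"az":0},
  {"jaw":1,"tx":0,"ty":0,"tz":0,"ax":0,"ay":0,"az":0},
  {"jaw":1,"tx":0,"ty":0,"tz":-0.03,"ax":0,"ay":0,"az":0},
  {"jaw":1,"tx":0,"ty":0,"tz":-0.07,"ax":0,"ay":0,"az":0},
  {"jaw":1,"tx":0,"ty":0,"tz":-0.11,"ax":0,"ay":0,"az":0},
  {"jaw":1,"tx":0,"ty":0,"tz":-0.14,"ax":0,"ay":0,"az":0},
  {"jaw":1,"tx":0,"ty":0,"tz":-0.15,"ax":0,"ay":0,"az":0},
])

```text
time: 29.55
tool_pos: [0.5908, 0.2051, 0.2932]
ee_rot: [3.141, -0.012, 0.125]
wrist_force: [-0.1, 0.3, -0.2]
width: 0.0941
```

```bash
python3 - <<'E'
from h import *
im=find(['tumbler1_mid','tumbler2_mid','tumbler3_mid','air_lever_tip'],'scene',n=1)
save('s4',cv2.resize(im[130:330,60:460],(800,400)))
X=np.array([np.cos(.125),np.sin(.125)]);b=np.array([.6655,-.262])
go((*(b+.06*X),.2,.125+1.571),(*(b+.06*X),.2,.125))
E
```

```text
tumbler1_mid 0.73 287 mid [ 0.635 -0.136  0.07 ] span [0.057 0.058 0.009]
tumbler2_mid 0.83 206 mid [0.616 0.039 0.07 ] span [0.055 0.056 0.009]
air_lever_tip 0.7 52 mid [ 0.671 -0.261  0.1  ] span [0.015 0.02  0.01 ]
t 29.8 tcp [0.589  0.2041 0.2854] rpy [3.139 0.    0.124] w 0.0939 F [-0.1 -0.6 -0.6]
(np.float64(0.7250318600337597), np.float64(-0.2545195159968863), 0.2, 1.696) -> [0.0781 0.4718 0.0866] [ 0.0018  0.0019 -1.5717]
(np.float64(0.7250318600337597), np.float64(-0.2545195159968863), 0.2, 0.125) -> [0.0781 0.4718 0.0866] [ 0.0024  0.0001 -0.0007]
```

View pics/s4.png

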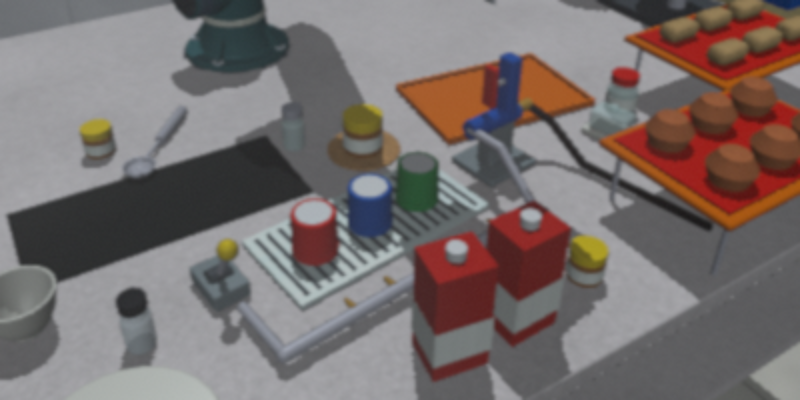

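step_arm([
  {"jaw":1,"tx":0.0,"ty":0.045,"tz":0,"ax":0,"ay":0,"az":-0.149},
  {"jaw":1,"tx":0.0,"ty":0.09,"tz":0.01,"ax":0,"ay":0,"az":-0.298},
  {"jaw":1,"tx":0.0,"ty":0.135,"tz":0.02,"ax":0,"ay":0,"az":-0.447},
  {"jaw":1,"tx":0.0,"ty":0.18,"tz":0.03,"ax":0,"ay":0,"az":-0.596},
  {"jaw":1,"tx":0.0,"ty":0.225,"tz":0.04,"ax":0,"ay":0,"az":-0.745},
  {"jaw":1,"tx":0.0,"ty":0.27,"tz":0.05,"ax":0,"ay":0,"az":-0.894},
  {"jaw":1,"tx":0.005,"ty":0.315,"tz":0.06,"ax":0,"ay":0,"az":-1.043},
  {"jaw":1,"tx":0.01,"ty":0.36,"tz":0.06,"ax":0,"ay":0,"az":-1.192},
])

```text
time: 30.6
tool_pos: [0.642, -0.1532, 0.2212]
ee_rot: [-3.134, 0.001, 1.315]
wrist_force: [1.0, 0.0, 0.4]
width: 0.0937
```

```bash
python3 - <<'E'
from h import *
go((.6655,-.262,.18,1.696))
E
```

```text
t 30.6 tcp [ 0.642  -0.1532  0.2212] rpy [-3.134e+00  1.000e-03  1.315e+00] w 0.0937 F [1.  0.  0.4]
(0.6655, -0.262, 0.18, 1.696) -> [-0.0992  0.0506  0.041 ] [-7.500e-03  1.000e-04 -3.811e-01]
```

step_arm([
  {"jaw":1,"tx":-0.03,"ty":0.015,"tz":0.01,"ax":0,"ay":0,"az":-0.14},
  {"jaw":1,"tx":-0.06,"ty":0.03,"tz":0.03,"ax":0,"ay":0,"az":-0.27},
  {"jaw":1,"tx":-0.085,"ty":0.043,"tz":0.04,"ax":-0.004,"ay":0,"az":-0.36},
  {"jaw":1,"tx":-0.099,"ty":0.0505,"tz":0.04,"ax":-0.007,"ay":0,"az":-0.381},
  {"jaw":1,"tx":-0.099,"ty":0.0505,"tz":0.04,"ax":-0.007,"ay":0,"az":-0.381},
  {"jaw":1,"tx":-0.099,"ty":0.0505,"tz":0.04,"ax":-0.007,"ay":0,"az":-0.381},
])

```text
time: 31.2
tool_pos: [0.6648, -0.2612, 0.1789]
ee_rot: [-3.138, -0.003, 1.695]
wrist_force: [0.8, 0.4, 0.3]
width: 0.094
```

```bash
python3 - <<'E'
from h import *
find(['air_lever_tip'],'wrist',n=1)
X=np.array([np.cos(.125),np.sin(.125)]);b=np.array([.6655,-.262])
go((*b,.093,1.696),(*(b-.112*X),.093,1.696))
E
```

```text
air_lever_tip 0.77 613 mid [ 0.665 -0.261  0.102] span [0.023 0.022 0.009]
t 31.3 tcp [ 0.6653 -0.2604  0.1807] rpy [-3.141e+00 -1.000e-03  1.697e+00] w 0.0935 F [-1.   0.5 -0.4]
(np.float64(0.6655), np.float64(-0.262), 0.093, 1.696) -> [-0.0017  0.      0.0877] [-0.001  -0.001   0.0008]
(np.float64(0.5543738612703151), np.float64(-0.2759635701391455), 0.093, 1.696) -> [-0.0016 -0.112   0.0878] [-0.001  -0.001   0.0008]
```

step_arm([
  {"jaw":1,"tx":-0.001,"ty":0,"tz":0.03,"ax":0,"ay":0,"az":0},
  {"jaw":1,"tx":-0.001,"ty":0,"tz":0.06,"ax":0,"ay":0,"az":0},
  {"jaw":1,"tx":-0.001,"ty":0,"tz":0.08,"ax":0,"ay":0,"az":0},
  {"jaw":1,"tx":-0.001,"ty":0,"tz":0.086,"ax":0,"ay":0,"az":0},
  {"jaw":1,"tx":-0.001,"ty":0,"tz":0.087,"ax":0,"ay":0,"az":0},
  {"jaw":1,"tx":-0.001,"ty":-0.02,"tz":0.087,"ax":0,"ay":0,"az":0},
  {"jaw":1,"tx":-0.001,"ty":-0.04,"tz":0.087,"ax":0,"ay":0,"az":0},
  {"jaw":1,"tx":-0.001,"ty":-0.055,"tz":0.087,"ax":0,"ay":0,"az":0},
])

```text
time: 32.1
tool_pos: [0.6124, -0.2685, 0.0974]
ee_rot: [3.136, 0.002, 1.697]
wrist_force: [1.9, 0.5, 3.0]
width: 0.094
```

```bash
python3 - <<'E'
from h import *
go((.5544,-.276,.093,1.696))
E
```

```text
t 32.1 tcp [ 0.6124 -0.2685  0.0974] rpy [3.136e+00 2.000e-03 1.697e+00] w 0.094 F [1.9 0.5 3. ]
(0.5544, -0.276, 0.093, 1.696) -> [-0.0001 -0.0585  0.0041] [0.0055 0.0024 0.0014]
```

step_arm([
  {"jaw":1,"tx":0,"ty":-0.015,"tz":0.003,"ax":0.005,"ay":0.002,"az":0},
  {"jaw":1,"tx":0,"ty":-0.03,"tz":0.004,"ax":0.005,"ay":0.002,"az":0},
  {"jaw":1,"tx":0,"ty":-0.043,"tz":0.004,"ax":0.005,"ay":0.002,"az":0},
  {"jaw":1,"tx":0,"ty":-0.053,"tz":0.004,"ax":0.005,"ay":0.002,"az":0},
  {"jaw":1,"tx":0,"ty":-0.058,"tz":0.004,"ax":0.005,"ay":0.002,"az":0},
  {"jaw":1,"tx":0,"ty":-0.0595,"tz":0.004,"ax":0.005,"ay":0.002,"az":0},
  {"jaw":1,"tx":0,"ty":-0.0595,"tz":0.004,"ax":0.005,"ay":0.002,"az":0},
])

```text
time: 32.8
tool_pos: [0.5543, -0.2762, 0.0942]
ee_rot: [3.139, 0.002, 1.698]
wrist_force: [2.0, -0.1, 1.0]
width: 0.094
```

```bash
python3 - <<'E'
from h import *
find(['air_lever_tip'],'wrist',n=1)
find(['air_lever_tip'],'scene',n=1)
go((.5544,-.276,.093,1.696))
E
```

```text
air_lever_tip 0.87 1280 mid [ 0.588 -0.271  0.102] span [0.024 0.024 0.009]
air_lever_tip 0.45 11 mid [ 0.604 -0.269  0.074] span [0.005 0.006 0.007]
t 33.0 tcp [ 0.5542 -0.2761  0.0934] rpy [3.140e+00 1.000e-03 1.698e+00] w 0.0942 F [0.9 0.2 2.5]
(0.5544, -0.276, 0.093, 1.696) -> [0.     0.0002 0.0004] [0.0017 0.001  0.0018]
```

step_arm([
  {"jaw":1,"tx":0,"ty":-0.003,"tz":0,"ax":0,"ay":0,"az":0},
  {"jaw":1,"tx":0,"ty":-0.004,"tz":0,"ax":0,"ay":0,"az":0},
  {"jaw":1,"tx":0,"ty":-0.004,"tz":0,"ax":0,"ay":0,"az":0},
])

```text
time: 33.3
tool_pos: [0.5538, -0.2761, 0.0932]
ee_rot: [3.132, 0.002, 1.699]
wrist_force: [11.2, 0.6, -3.3]
width: 0.094
```

step_arm([
  {"jaw":1,"tx":0,"ty":0.015,"tz":0,"ax":0.009,"ay":0,"az":0},
  {"jaw":1,"tx":0,"ty":0.02,"tz":-0.02,"ax":0.009,"ay":0,"az":0},
  {"jaw":1,"tx":0,"ty":0.02,"tz":-0.05,"ax":0.009,"ay":0,"az":0},
  {"jaw":1,"tx":0.01,"ty":0.03,"tz":-0.06,"ax":0.009,"ay":0,"az":0},
  {"jaw":1,"tx":0.05,"ty":0.05,"tz":-0.06,"ax":0.009,"ay":0,"az":0},
  {"jaw":1,"tx":0.09,"ty":0.07,"tz":-0.06,"ax":0.009,"ay":0,"az":0},
  {"jaw":1,"tx":0.12,"ty":0.085,"tz":-0.06,"ax":0.009,"ay":0,"az":0},
  {"jaw":1,"tx":0.13,"ty":0.09,"tz":-0.06,"ax":0.009,"ay":0,"az":0},
])

```text
time: 34.1
tool_pos: [0.6264, -0.1315, 0.1528]
ee_rot: [-3.141, 0.0, 1.703]
wrist_force: [0.3, 0.0, 0.5]
width: 0.0944
```

```bash
python3 - <<'E'
from h import *
find(['tumbler1_mid','tumbler2_mid','tumbler3_mid'],'wrist',n=1)
find(['air_lever_tip'],'scene',n=1)
go((.631,-.136,.038,1.696))
E
```

```text
tumbler1_mid 0.59 3915 mid [ 0.631 -0.135  0.072] span [0.059 0.058 0.008]
tumbler2_mid 0.86 254 mid [0.613 0.011 0.066] span [0.033 0.008 0.012]
tumbler3_mid 0.61 5176 mid [ 0.621 -0.047  0.072] span [0.059 0.06  0.007]
air_lever_tip 0.54 67 mid [ 0.594 -0.27   0.098] span [0.02  0.024 0.011]
t 34.4 tcp [ 0.6255 -0.1372  0.1535] rpy [-3.141e+00  2.000e-03  1.697e+00] w 0.094 F [ 0.2  0.6 -0.1]
(0.631, -0.136, 0.038, 1.696) -> [0.0007 0.0057 0.1155] [-0.0003  0.0022  0.0008]
```

step_arm([
  {"jaw":1,"tx":0.001,"ty":0.0055,"tz":0.03,"ax":0,"ay":0.002,"az":0},
  {"jaw":1,"tx":0.001,"ty":0.0055,"tz":0.07,"ax":0,"ay":0.002,"az":0},
  {"jaw":1,"tx":0.001,"ty":0.0055,"tz":0.1,"ax":0,"ay":0.002,"az":0},
  {"jaw":1,"tx":0.001,"ty":0.0055,"tz":0.113,"ax":0,"ay":0.002,"az":0},
  {"jaw":0.4,"tx":0.001,"ty":0.0055,"tz":0.115,"ax":0,"ay":0.002,"az":0},
  {"jaw":0.4,"tx":0.001,"ty":0.0055,"tz":0.115,"ax":0,"ay":0.002,"az":0},
  {"jaw":0.4,"tx":0.001,"ty":0.0055,"tz":0.115,"ax":0,"ay":0.002,"az":0},
  {"jaw":0.4,"tx":0.001,"ty":0.0055,"tz":0.115,"ax":0,"ay":0.002,"az":0},
])

```text
time: 35.2
tool_pos: [0.6321, -0.1363, 0.0409]
ee_rot: [3.138, 0.002, 1.697]
wrist_force: [-0.1, -0.0, 1.0]
width: 0.0655
```

step_arm([
  {"jaw":0.4,"tx":0,"ty":0,"tz":0,"ax":0,"ay":0,"az":0},
  {"jaw":0.4,"tx":0,"ty":0,"tz":0,"ax":0,"ay":0,"az":0},
  {"jaw":0.4,"tx":0,"ty":0,"tz":0,"ax":0,"ay":0,"az":0},
  {"jaw":0.4,"tx":0,"ty":0,"tz":-0.03,"ax":0,"ay":0,"az":0},
  {"jaw":0.4,"tx":0,"ty":0,"tz":-0.07,"ax":0,"ay":0,"az":0},
  {"jaw":0.4,"tx":0,"ty":0,"tz":-0.11,"ax":0,"ay":0,"az":0},
  {"jaw":0.4,"tx":0,"ty":-0.03,"tz":-0.13,"ax":0,"ay":0,"az":0},
  {"jaw":0.4,"tx":0,"ty":-0.06,"tz":-0.13,"ax":0,"ay":0,"az":0},
])

```text
time: 36.0
tool_pos: [0.574, -0.1442, 0.1756]
ee_rot: [3.13, 0.006, 1.698]
wrist_force: [0.5, -0.9, -0.5]
width: 0.0602
```

```bash
python3 - <<'E'
from h import *
go((.42,.1,.17,1.696),(.435,.41,.17,1.696))
E
```

```text
t 36.0 tcp [ 0.574  -0.1442  0.1756] rpy [3.13  0.006 1.698] w 0.0602 F [ 0.5 -0.9 -0.5]
(0.42, 0.1, 0.17, 1.696) -> [ 0.2618 -0.1219  0.0027] [0.0112 0.0059 0.0016]
(0.435, 0.41, 0.17, 1.696) -> [ 0.5674 -0.0678  0.0015] [0.0112 0.0059 0.0016]
```

step_arm([
  {"jaw":0.4,"tx":0.02,"ty":-0.03,"tz":0,"ax":0.01,"ay":0.006,"az":0},
  {"jaw":0.4,"tx":0.055,"ty":-0.06,"tz":0,"ax":0.01,"ay":0.006,"az":0},
  {"jaw":0.4,"tx":0.095,"ty":-0.085,"tz":0,"ax":0.01,"ay":0.006,"az":0},
  {"jaw":0.4,"tx":0.14,"ty":-0.105,"tz":0,"ax":0.01,"ay":0.006,"az":0},
  {"jaw":0.4,"tx":0.188,"ty":-0.118,"tz":0,"ax":0.01,"ay":0.006,"az":0},
  {"jaw":0.4,"tx":0.237,"ty":-0.122,"tz":0,"ax":0.01,"ay":0.006,"az":0},
  {"jaw":0.4,"tx":0.285,"ty":-0.12,"tz":0,"ax":0.01,"ay":0.006,"az":0},
  {"jaw":0.4,"tx":0.333,"ty":-0.113,"tz":0,"ax":0.01,"ay":0.006,"az":0},
])

```text
time: 36.8
tool_pos: [0.4188, 0.1735, 0.1729]
ee_rot: [3.139, -0.0, 1.698]
wrist_force: [1.2, -0.3, -1.1]
width: 0.0605
```

```bash
python3 - <<'E'
from h import *
go((.435,.41,.17,1.696))
find(['tray_mid'],'top',n=1,zmin=-1)
E
```

```text
t 36.8 tcp [0.4188 0.1735 0.1729] rpy [ 3.139 -0.     1.698] w 0.0605 F [ 1.2 -0.3 -1.1]
(0.435, 0.41, 0.17, 1.696) -> [0.2326 0.046  0.003 ] [ 0.0027 -0.      0.0015]
tray_mid 0.8 1623 mid [0.431 0.358 0.008] span [0.218 0.314 0.012]
```

step_arm([
  {"jaw":0.4,"tx":0.045,"ty":0.009,"tz":0,"ax":0,"ay":0,"az":0},
  {"jaw":0.4,"tx":0.09,"ty":0.018,"tz":0,"ax":0,"ay":0,"az":0},
  {"jaw":0.4,"tx":0.135,"ty":0.027,"tz":0,"ax":0,"ay":0,"az":0},
  {"jaw":0.4,"tx":0.175,"ty":0.035,"tz":0,"ax":0,"ay":0,"az":0},
  {"jaw":0.4,"tx":0.21,"ty":0.042,"tz":0,"ax":0,"ay":0,"az":0},
  {"jaw":0.4,"tx":0.23,"ty":0.046,"tz":0.01,"ax":0,"ay":0,"az":0},
  {"jaw":0.4,"tx":0.232,"ty":0.046,"tz":0.03,"ax":0,"ay":0,"az":0},
  {"jaw":0.4,"tx":0.232,"ty":0.046,"tz":0.06,"ax":0,"ay":0,"az":0},
])

```text
time: 37.7
tool_pos: [0.4343, 0.4143, 0.1141]
ee_rot: [3.136, -0.004, 1.707]
wrist_force: [-0.0, -0.7, -1.0]
width: 0.0605
```

```bash
python3 - <<'E'
from h import *
go((.435,.41,.038,1.696))
c=camera_model('wrist');im,d=snapshot('wrist');save('w5',im)
E
```

```text
t 37.7 tcp [0.4343 0.4143 0.1141] rpy [ 3.136 -0.004  1.707] w 0.0605 F [-0.  -0.7 -1. ]
(0.435, 0.41, 0.038, 1.696) -> [-0.0047 -0.0003  0.0761] [ 0.0052 -0.0045  0.0111]
```

View pics/w5.png

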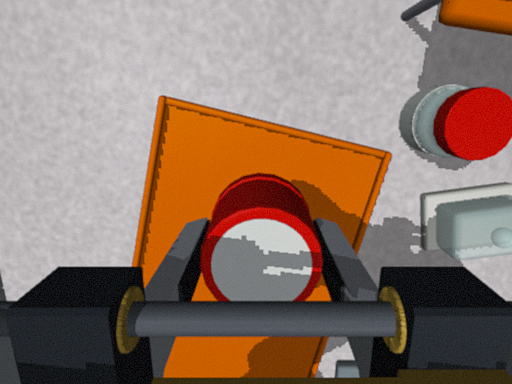

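The red tumbler hangs over the far half of the tray at (262,260), with the rims clear of the fingers. Lowering it now.

step_arm([
  {"jaw":0.4,"tx":-0.0045,"ty":0,"tz":0.02,"ax":0.005,"ay":-0.004,"az":0.011},
  {"jaw":0.4,"tx":-0.0045,"ty":0,"tz":0.04,"ax":0.005,"ay":-0.004,"az":0.011},
  {"jaw":0.4,"tx":-0.0045,"ty":0,"tz":0.058,"ax":0.005,"ay":-0.004,"az":0.011},
  {"jaw":0.4,"tx":-0.0045,"ty":0,"tz":0.068,"ax":0.005,"ay":-0.004,"az":0.011},
  {"jaw":0.4,"tx":-0.0045,"ty":0,"tz":0.072,"ax":0.005,"ay":-0.004,"az":0.011},
  {"jaw":0.4,"tx":-0.0045,"ty":0,"tz":0.074,"ax":0.005,"ay":-0.004,"az":0.011},
  {"jaw":0.4,"tx":-0.0045,"ty":0,"tz":0.0745,"ax":0.005,"ay":-0.004,"az":0.011},
  {"jaw":0.4,"tx":-0.0045,"ty":0,"tz":0.0745,"ax":0.005,"ay":-0.004,"az":0.011},
])

```text
time: 38.55
tool_pos: [0.4318, 0.4061, 0.0383]
ee_rot: [-3.132, 0.006, 1.695]
wrist_force: [-5.7, -5.7, 18.9]
width: 0.0603
```

step_arm([
  {"jaw":0.4,"tx":0,"ty":0,"tz":0.001,"ax":0,"ay":0,"az":0},
  {"jaw":1,"tx":0,"ty":0,"tz":0.001,"ax":0,"ay":0,"az":0},
  {"jaw":1,"tx":0,"ty":0,"tz":0.001,"ax":0,"ay":0,"az":0},
  {"jaw":1,"tx":0,"ty":0,"tz":0,"ax":0,"ay":0,"az":0},
  {"jaw":1,"tx":0,"ty":0,"tz":-0.03,"ax":0,"ay":0,"az":0},
  {"jaw":1,"tx":0,"ty":0,"tz":-0.07,"ax":0,"ay":0,"az":0},
  {"jaw":1,"tx":0,"ty":0,"tz":-0.11,"ax":0,"ay":0,"az":0},
  {"jaw":1,"tx":-0.03,"ty":-0.015,"tz":-0.13,"ax":0,"ay":0,"az":0},
])

```text
time: 39.35
tool_pos: [0.4236, 0.378, 0.1719]
ee_rot: [-3.137, 0.002, 1.697]
wrist_force: [1.2, -0.3, 1.1]
width: 0.0944
```

```bash
python3 - <<'E'
from h import *
find(['tumbler1_mid','tumbler2_mid','tumbler3_mid'],'scene',n=1)
go((.44,.1,.17,1.696),(.621,-.047,.17,1.696))
E
```

```text
tumbler1_mid 0.89 108 mid [0.438 0.405 0.068] span [0.06  0.057 0.008]
tumbler2_mid 0.7 225 mid [0.614 0.039 0.07 ] span [0.064 0.058 0.01 ]
tumbler3_mid 0.68 254 mid [ 0.625 -0.046  0.07 ] span [0.059 0.06  0.009]
t 39.55 tcp [0.4219 0.3753 0.1687] rpy [-3.133  0.005  1.694] w 0.0936 F [ 0.8 -0.3  1.2]
(0.44, 0.1, 0.17, 1.696) -> [-2.755e-01 -1.600e-02  2.000e-04] [-0.009   0.0051 -0.0016]
(0.621, -0.047, 0.17, 1.696) -> [-4.437e-01  1.454e-01 -4.000e-04] [-0.009   0.0051 -0.0016]
```

step_arm([
  {"jaw":1,"tx":-0.045,"ty":-0.008,"tz":0,"ax":-0.009,"ay":0.005,"az":0},
  {"jaw":1,"tx":-0.093,"ty":-0.015,"tz":0,"ax":-0.009,"ay":0.005,"az":0},
  {"jaw":1,"tx":-0.142,"ty":-0.018,"tz":0,"ax":-0.009,"ay":0.005,"az":0},
  {"jaw":1,"tx":-0.191,"ty":-0.018,"tz":0,"ax":-0.009,"ay":0.005,"az":0},
  {"jaw":1,"tx":-0.24,"ty":-0.014,"tz":0,"ax":-0.009,"ay":0.005,"az":0},
  {"jaw":1,"tx":-0.287,"ty":0.002,"tz":0,"ax":-0.009,"ay":0.005,"az":0},
  {"jaw":1,"tx":-0.327,"ty":0.03,"tz":0,"ax":-0.009,"ay":0.005,"az":0},
  {"jaw":1,"tx":-0.364,"ty":0.062,"tz":0,"ax":-0.009,"ay":0.005,"az":0},
])

```text
time: 40.35
tool_pos: [0.5285, 0.0201, 0.168]
ee_rot: [-3.139, -0.001, 1.694]
wrist_force: [0.4, 1.2, 0.5]
width: 0.0938
```

```bash
python3 - <<'E'
from h import *
go((.621,-.047,.15,1.696))
E
```

```text
t 40.35 tcp [0.5285 0.0201 0.168 ] rpy [-3.139e+00 -1.000e-03  1.694e+00] w 0.0938 F [0.4 1.2 0.5]
(0.621, -0.047, 0.15, 1.696) -> [-0.078   0.0837  0.0177] [-0.0029 -0.0009 -0.0023]
```

step_arm([
  {"jaw":1,"tx":-0.03,"ty":0.032,"tz":0,"ax":0,"ay":0,"az":0},
  {"jaw":1,"tx":-0.055,"ty":0.06,"tz":0.01,"ax":0,"ay":0,"az":0},
  {"jaw":1,"tx":-0.072,"ty":0.078,"tz":0.017,"ax":0,"ay":0,"az":0},
  {"jaw":1,"tx":-0.078,"ty":0.084,"tz":0.017,"ax":-0.003,"ay":0,"az":-0.002},
  {"jaw":1,"tx":-0.078,"ty":0.084,"tz":0.017,"ax":-0.003,"ay":0,"az":-0.002},
])

```text
time: 40.85
tool_pos: [0.6211, -0.0471, 0.148]
ee_rot: [-3.137, -0.003, 1.695]
wrist_force: [0.3, 0.2, 0.4]
width: 0.0939
```

```bash
python3 - <<'E'
from h import *
find(['tumbler2_mid','tumbler3_mid'],'wrist',n=1)
go((.621,-.047,.038,1.696))
E
```

```text
tumbler2_mid 0.64 5319 mid [0.61  0.038 0.073] span [0.058 0.059 0.007]
tumbler3_mid 0.84 4171 mid [ 0.621 -0.046  0.072] span [0.059 0.059 0.008]
t 41.0 tcp [ 0.6207 -0.0459  0.1508] rpy [-3.141e+00 -1.000e-03  1.697e+00] w 0.094 F [-0.   0.2  0.8]
(0.621, -0.047, 0.038, 1.696) -> [-1.300e-03  1.000e-04  1.128e-01] [-0.0003 -0.0015  0.0008]
```

step_arm([
  {"jaw":1,"tx":0,"ty":0,"tz":0.03,"ax":0,"ay":0,"az":0},
  {"jaw":1,"tx":0,"ty":0,"tz":0.07,"ax":0,"ay":0,"az":0},
  {"jaw":1,"tx":0,"ty":0,"tz":0.1,"ax":0,"ay":0,"az":0},
  {"jaw":1,"tx":0,"ty":0,"tz":0.111,"ax":0,"ay":0,"az":0},
  {"jaw":0.4,"tx":0,"ty":0,"tz":0.113,"ax":0,"ay":0,"az":0},
  {"jaw":0.4,"tx":0,"ty":0,"tz":0.113,"ax":0,"ay":0,"az":0},
  {"jaw":0.4,"tx":0,"ty":0,"tz":0.113,"ax":0,"ay":0,"az":0},
  {"jaw":0.4,"tx":0,"ty":0,"tz":0.113,"ax":0,"ay":0,"az":0},
])

```text
time: 41.8
tool_pos: [0.6221, -0.0459, 0.0401]
ee_rot: [3.138, -0.0, 1.697]
wrist_force: [0.3, -0.5, 0.3]
width: 0.0652
```

step_arm([
  {"jaw":0.4,"tx":0,"ty":0,"tz":0,"ax":0,"ay":0,"az":0},
  {"jaw":0.4,"tx":0,"ty":0,"tz":0,"ax":0,"ay":0,"az":0},
  {"jaw":0.4,"tx":0,"ty":0,"tz":0,"ax":0,"ay":0,"az":0},
  {"jaw":0.4,"tx":0,"ty":0,"tz":-0.03,"ax":0,"ay":0,"az":0},
  {"jaw":0.4,"tx":0,"ty":0,"tz":-0.07,"ax":0,"ay":0,"az":0},
  {"jaw":0.4,"tx":0,"ty":0,"tz":-0.11,"ax":0,"ay":0,"az":0},
  {"jaw":0.4,"tx":0,"ty":-0.03,"tz":-0.13,"ax":0,"ay":0,"az":0},
  {"jaw":0.4,"tx":0,"ty":-0.06,"tz":-0.13,"ax":0,"ay":0,"az":0},
])

```text
time: 42.6
tool_pos: [0.564, -0.054, 0.1746]
ee_rot: [3.13, 0.002, 1.697]
wrist_force: [-0.0, 0.1, -0.7]
width: 0.0602
```

```bash
python3 - <<'E'
from h import *
go((.43,.15,.17,1.696),(.4265,.32,.17,1.696))
E
```

```text
t 42.6 tcp [ 0.564  -0.054   0.1746] rpy [3.130e+00 2.000e-03 1.697e+00] w 0.0602 F [-0.   0.1 -0.7]
(0.43, 0.15, 0.17, 1.696) -> [ 0.2193 -0.1072  0.0028] [0.0116 0.0024 0.0013]
(0.4265, 0.32, 0.17, 1.696) -> [ 0.3884 -0.0893  0.0026] [0.0116 0.0024 0.0013]
```

step_arm([
  {"jaw":0.4,"tx":0.025,"ty":-0.035,"tz":0,"ax":0.011,"ay":0.002,"az":0},
  {"jaw":0.4,"tx":0.06,"ty":-0.065,"tz":0,"ax":0.011,"ay":0.002,"az":0},
  {"jaw":0.4,"tx":0.1,"ty":-0.09,"tz":0,"ax":0.011,"ay":0.002,"az":0},
  {"jaw":0.4,"tx":0.145,"ty":-0.107,"tz":0,"ax":0.011,"ay":0.002,"az":0},
  {"jaw":0.4,"tx":0.192,"ty":-0.112,"tz":0,"ax":0.011,"ay":0.002,"az":0},
  {"jaw":0.4,"tx":0.24,"ty":-0.108,"tz":0,"ax":0.011,"ay":0.002,"az":0},
  {"jaw":0.4,"tx":0.285,"ty":-0.101,"tz":0,"ax":0.011,"ay":0.002,"az":0},
  {"jaw":0.4,"tx":0.325,"ty":-0.096,"tz":0,"ax":0.011,"ay":0.002,"az":0},
])

```text
time: 43.4
tool_pos: [0.4272, 0.2584, 0.1729]
ee_rot: [3.14, 0.0, 1.698]
wrist_force: [1.0, -0.5, -1.3]
width: 0.0607
```

```bash
python3 - <<'E'
from h import *
find(['tumbler1_mid'],'wrist',n=2)
go((.4265,.32,.15,1.696),(.4265,.32,.04,1.696))
E
```

```text
tumbler1_mid 0.86 3027 mid [0.434 0.394 0.07 ] span [0.059 0.037 0.008]
t 43.5 tcp [0.4268 0.2603 0.1723] rpy [-3.142e+00 -2.000e-03  1.703e+00] w 0.0605 F [-0.3 -0.7 -0.7]
(0.4265, 0.32, 0.15, 1.696) -> [0.0592 0.0076 0.0224] [-0.     -0.0015  0.0074]
(0.4265, 0.32, 0.04, 1.696) -> [0.059  0.0076 0.1324] [-0.     -0.0015  0.0074]
```

step_arm([
  {"jaw":0.4,"tx":0.025,"ty":0.003,"tz":0,"ax":0,"ay":0,"az":0.007},
  {"jaw":0.4,"tx":0.045,"ty":0.006,"tz":0,"ax":0,"ay":0,"az":0.007},
  {"jaw":0.4,"tx":0.057,"ty":0.0075,"tz":0.01,"ax":0,"ay":0,"az":0.007},
  {"jaw":0.4,"tx":0.059,"ty":0.0075,"tz":0.03,"ax":0,"ay":0,"az":0.007},
  {"jaw":0.4,"tx":0.059,"ty":0.0075,"tz":0.055,"ax":0,"ay":0,"az":0.007},
  {"jaw":0.4,"tx":0.059,"ty":0.0075,"tz":0.08,"ax":0,"ay":0,"az":0.007},
  {"jaw":0.4,"tx":0.059,"ty":0.0075,"tz":0.1,"ax":0,"ay":0,"az":0.007},
  {"jaw":0.4,"tx":0.059,"ty":0.0075,"tz":0.11,"ax":0,"ay":0,"az":0.007},
])

```text
time: 44.3
tool_pos: [0.425, 0.3181, 0.0593]
ee_rot: [-3.137, 0.001, 1.696]
wrist_force: [-0.7, -0.1, -0.4]
width: 0.0608
```

```bash
python3 - <<'E'
from h import *
go((.4265,.32,.039,1.696))
E
```

```text
t 44.3 tcp [0.425  0.3181 0.0593] rpy [-3.137e+00  1.000e-03  1.696e+00] w 0.0608 F [-0.7 -0.1 -0.4]
(0.4265, 0.32, 0.039, 1.696) -> [0.0018 0.0018 0.0202] [-0.0047  0.0011 -0.0004]
```

step_arm([
  {"jaw":0.4,"tx":0.002,"ty":0.002,"tz":0.008,"ax":-0.005,"ay":0,"az":0},
  {"jaw":0.4,"tx":0.002,"ty":0.002,"tz":0.014,"ax":-0.005,"ay":0,"az":0},
  {"jaw":0.4,"tx":0.002,"ty":0.002,"tz":0.018,"ax":-0.005,"ay":0,"az":0},
  {"jaw":0.4,"tx":0.002,"ty":0.002,"tz":0.02,"ax":-0.005,"ay":0,"az":0},
  {"jaw":0.4,"tx":0.002,"ty":0.002,"tz":0.021,"ax":-0.005,"ay":0,"az":0},
  {"jaw":0.4,"tx":0.002,"ty":0.002,"tz":0.021,"ax":-0.005,"ay":0,"az":0},
  {"jaw":1,"tx":0.002,"ty":0.002,"tz":0.021,"ax":-0.005,"ay":0,"az":0},
  {"jaw":1,"tx":0.002,"ty":0.002,"tz":0.021,"ax":-0.005,"ay":0,"az":0},
])

```text
time: 45.1
tool_pos: [0.4271, 0.3205, 0.0389]
ee_rot: [3.14, 0.001, 1.696]
wrist_force: [0.9, -0.4, 0.3]
width: 0.0734
```

step_arm([
  {"jaw":1,"tx":0,"ty":0,"tz":0,"ax":0,"ay":0,"az":0},
  {"jaw":1,"tx":0,"ty":0,"tz":0,"ax":0,"ay":0,"az":0},
  {"jaw":1,"tx":0,"ty":0,"tz":-0.03,"ax":0,"ay":0,"az":0},
  {"jaw":1,"tx":0,"ty":0,"tz":-0.07,"ax":0,"ay":0,"az":0},
  {"jaw":1,"tx":0,"ty":0,"tz":-0.11,"ax":0,"ay":0,"az":0},
  {"jaw":1,"tx":-0.03,"ty":0,"tz":-0.13,"ax":0,"ay":0,"az":0},
  {"jaw":1,"tx":-0.07,"ty":0,"tz":-0.13,"ax":0,"ay":0,"az":0},
  {"jaw":1,"tx":-0.12,"ty":0,"tz":-0.13,"ax":0,"ay":0,"az":0},
])

```text
time: 45.9
tool_pos: [0.4424, 0.2015, 0.1705]
ee_rot: [3.137, -0.0, 1.699]
wrist_force: [1.4, -0.4, -0.1]
width: 0.0938
```

```bash
python3 - <<'E'
from h import *
find(['tumbler1_mid','tumbler2_mid','tumbler3_mid'],'scene',n=1)
go((.61,.04,.15,1.696))
E
```

```text
tumbler1_mid 0.59 99 mid [0.438 0.406 0.069] span [0.06  0.054 0.008]
tumbler2_mid 0.9 224 mid [0.614 0.038 0.07 ] span [0.061 0.056 0.009]
tumbler3_mid 0.43 37 mid [0.419 0.313 0.069] span [0.031 0.044 0.007]
t 46.1 tcp [0.442  0.2008 0.1692] rpy [ 3.139 -0.     1.693] w 0.094 F [ 0.5  0.7 -0.6]
(0.61, 0.04, 0.15, 1.696) -> [-0.1801  0.1471  0.0195] [ 0.0021 -0.0001 -0.003 ]
```

step_arm([
  {"jaw":1,"tx":-0.045,"ty":0.01,"tz":0,"ax":0,"ay":0,"az":0},
  {"jaw":1,"tx":-0.09,"ty":0.03,"tz":0,"ax":0,"ay":0,"az":0},
  {"jaw":1,"tx":-0.125,"ty":0.06,"tz":0,"ax":0,"ay":0,"az":0},
  {"jaw":1,"tx":-0.155,"ty":0.095,"tz":0,"ax":0,"ay":0,"az":0},
  {"jaw":1,"tx":-0.172,"ty":0.125,"tz":0.005,"ax":0,"ay":0,"az":0},
  {"jaw":1,"tx":-0.18,"ty":0.143,"tz":0.015,"ax":0,"ay":0,"az":0},
  {"jaw":1,"tx":-0.18,"ty":0.147,"tz":0.019,"ax":0,"ay":0,"az":-0.003},
  {"jaw":1,"tx":-0.18,"ty":0.147,"tz":0.019,"ax":0,"ay":0,"az":-0.003},
])

```text
time: 46.9
tool_pos: [0.6094, 0.0416, 0.1487]
ee_rot: [-3.14, -0.001, 1.698]
wrist_force: [-0.4, -0.6, 0.2]
width: 0.0942
```

```bash
python3 - <<'E'
from h import *
find(['tumbler2_mid'],'wrist',n=1)
go((.61,.039,.038,1.696))
E
```

```text
tumbler2_mid 0.94 4061 mid [0.61  0.04  0.072] span [0.059 0.058 0.008]
t 47.0 tcp [0.6092 0.0415 0.1505] rpy [ 3.140e+00 -1.000e-03  1.698e+00] w 0.0942 F [ 0.   0.5 -0.3]
(0.61, 0.039, 0.038, 1.696) -> [-0.0027  0.0003  0.1125] [ 0.0014 -0.0006  0.0019]
```

step_arm([
  {"jaw":1,"tx":-0.0015,"ty":0,"tz":0.03,"ax":0,"ay":0,"az":0},
  {"jaw":1,"tx":-0.0015,"ty":0,"tz":0.07,"ax":0,"ay":0,"az":0},
  {"jaw":1,"tx":-0.0015,"ty":0,"tz":0.1,"ax":0,"ay":0,"az":0},
  {"jaw":1,"tx":-0.0015,"ty":0,"tz":0.111,"ax":0,"ay":0,"az":0},
  {"jaw":0.4,"tx":-0.0015,"ty":0,"tz":0.113,"ax":0,"ay":0,"az":0},
  {"jaw":0.4,"tx":-0.0015,"ty":0,"tz":0.113,"ax":0,"ay":0,"az":0},
  {"jaw":0.4,"tx":-0.0015,"ty":0,"tz":0.113,"ax":0,"ay":0,"az":0},
  {"jaw":0.4,"tx":-0.0015,"ty":0,"tz":0.113,"ax":0,"ay":0,"az":0},
])

```text
time: 47.8
tool_pos: [0.6109, 0.0401, 0.0398]
ee_rot: [3.136, 0.0, 1.698]
wrist_force: [-0.4, -0.2, 0.2]
width: 0.0654
```

step_arm([
  {"jaw":0.4,"tx":0,"ty":0,"tz":0,"ax":0,"ay":0,"az":0},
  {"jaw":0.4,"tx":0,"ty":0,"tz":0,"ax":0,"ay":0,"az":0},
  {"jaw":0.4,"tx":0,"ty":0,"tz":0,"ax":0,"ay":0,"az":0},
  {"jaw":0.4,"tx":0,"ty":0,"tz":-0.03,"ax":0,"ay":0,"az":0},
  {"jaw":0.4,"tx":0,"ty":0,"tz":-0.07,"ax":0,"ay":0,"az":0},
  {"jaw":0.4,"tx":0,"ty":0,"tz":-0.11,"ax":0,"ay":0,"az":0},
  {"jaw":0.4,"tx":0,"ty":-0.03,"tz":-0.13,"ax":0,"ay":0,"az":0},
  {"jaw":0.4,"tx":0,"ty":-0.06,"tz":-0.13,"ax":0,"ay":0,"az":0},
])

```text
time: 48.6
tool_pos: [0.5527, 0.0323, 0.1741]
ee_rot: [3.128, 0.001, 1.698]
wrist_force: [0.4, -0.5, -0.3]
width: 0.0603
```

```bash
python3 - <<'E'
from h import *
go((.42,.14,.17,1.696),(.4185,.233,.17,1.696))
E
```

```text
t 48.6 tcp [0.5527 0.0323 0.1741] rpy [3.128e+00 1.000e-03 1.698e+00] w 0.0603 F [ 0.4 -0.5 -0.3]
(0.42, 0.14, 0.17, 1.696) -> [ 0.1237 -0.118   0.0023] [0.0136 0.0015 0.0021]
(0.4185, 0.233, 0.17, 1.696) -> [ 0.2162 -0.1077  0.0023] [0.0136 0.0015 0.0021]
```

step_arm([
  {"jaw":0.4,"tx":0.025,"ty":-0.035,"tz":0,"ax":0.013,"ay":0,"az":0},
  {"jaw":0.4,"tx":0.055,"ty":-0.068,"tz":0,"ax":0.013,"ay":0,"az":0},
  {"jaw":0.4,"tx":0.092,"ty":-0.095,"tz":0,"ax":0.013,"ay":0,"az":0},
  {"jaw":0.4,"tx":0.132,"ty":-0.11,"tz":0,"ax":0.013,"ay":0,"az":0},
  {"jaw":0.4,"tx":0.17,"ty":-0.112,"tz":0,"ax":0.013,"ay":0,"az":0},
  {"jaw":0.4,"tx":0.2,"ty":-0.109,"tz":0,"ax":0.013,"ay":0,"az":0},
  {"jaw":0.4,"tx":0.214,"ty":-0.108,"tz":0.01,"ax":0.013,"ay":0,"az":0},
  {"jaw":0.4,"tx":0.216,"ty":-0.108,"tz":0.03,"ax":0.013,"ay":0,"az":0},
])

```text
time: 49.4
tool_pos: [0.4194, 0.2345, 0.1431]
ee_rot: [3.138, 0.001, 1.701]
wrist_force: [0.4, -0.3, -0.9]
width: 0.0601
```

```bash
python3 - <<'E'
from h import *
find(['tumbler3_mid'],'wrist',n=1)
go((.4185,.233,.0385,1.696))
E
```

```text
tumbler3_mid 0.65 634 mid [0.446 0.064 0.063] span [0.056 0.022 0.012]
t 49.5 tcp [0.4165 0.2319 0.1386] rpy [-3.135  0.004  1.699] w 0.06 F [-0.7 -0.5 -1. ]
(0.4185, 0.233, 0.0385, 1.696) -> [0.0012 0.0028 0.1001] [-0.0065  0.004   0.0028]
```

step_arm([
  {"jaw":0.4,"tx":0.001,"ty":0.003,"tz":0.02,"ax":-0.006,"ay":0.004,"az":0},
  {"jaw":0.4,"tx":0.001,"ty":0.003,"tz":0.04,"ax":-0.006,"ay":0.004,"az":0},
  {"jaw":0.4,"tx":0.001,"ty":0.003,"tz":0.06,"ax":-0.006,"ay":0.004,"az":0},
  {"jaw":0.4,"tx":0.001,"ty":0.003,"tz":0.078,"ax":-0.006,"ay":0.004,"az":0},
  {"jaw":0.4,"tx":0.001,"ty":0.003,"tz":0.09,"ax":-0.006,"ay":0.004,"az":0},
  {"jaw":0.4,"tx":0.001,"ty":0.003,"tz":0.096,"ax":-0.006,"ay":0.004,"az":0},
  {"jaw":0.4,"tx":0.001,"ty":0.003,"tz":0.099,"ax":-0.006,"ay":0.004,"az":0},
  {"jaw":0.4,"tx":0.001,"ty":0.003,"tz":0.0995,"ax":-0.006,"ay":0.004,"az":0},
])

```text
time: 50.3
tool_pos: [0.4192, 0.2328, 0.0394]
ee_rot: [3.141, -0.0, 1.699]
wrist_force: [-0.1, 0.2, -1.3]
width: 0.0603
```

step_arm([
  {"jaw":0.4,"tx":0,"ty":0,"tz":0,"ax":0,"ay":0,"az":0},
  {"jaw":1,"tx":0,"ty":0,"tz":0,"ax":0,"ay":0,"az":0},
  {"jaw":1,"tx":0,"ty":0,"tz":0,"ax":0,"ay":0,"az":0},
  {"jaw":1,"tx":0,"ty":0,"tz":0,"ax":0,"ay":0,"az":0},
  {"jaw":1,"tx":0,"ty":0,"tz":-0.03,"ax":0,"ay":0,"az":0},
  {"jaw":1,"tx":0,"ty":0,"tz":-0.07,"ax":0,"ay":0,"az":0},
  {"jaw":1,"tx":0,"ty":0,"tz":-0.11,"ax":0,"ay":0,"az":0},
  {"jaw":1,"tx":-0.03,"ty":-0.01,"tz":-0.15,"ax":0,"ay":0,"az":0},
])

```text
time: 51.1
tool_pos: [0.4134, 0.2038, 0.1904]
ee_rot: [3.141, -0.001, 1.702]
wrist_force: [0.3, -0.2, 0.2]
width: 0.0941
```

step_arm([
  {"jaw":1,"tx":-0.045,"ty":0,"tz":-0.02,"ax":0,"ay":0,"az":0},
  {"jaw":1,"tx":-0.09,"ty":0,"tz":-0.04,"ax":0,"ay":0,"az":0},
  {"jaw":1,"tx":-0.135,"ty":0,"tz":-0.05,"ax":0,"ay":0,"az":0},
  {"jaw":1,"tx":-0.18,"ty":0,"tz":-0.05,"ax":0,"ay":0,"az":0},
  {"jaw":1,"tx":-0.225,"ty":0,"tz":-0.05,"ax":0,"ay":0,"az":0},
  {"jaw":1,"tx":-0.27,"ty":0,"tz":-0.05,"ax":0,"ay":0,"az":0},
  {"jaw":1,"tx":-0.315,"ty":0,"tz":-0.05,"ax":0,"ay":0,"az":0},
  {"jaw":1,"tx":-0.36,"ty":0,"tz":-0.05,"ax":0,"ay":0,"az":0},
])

```text
time: 51.9
tool_pos: [0.4605, -0.155, 0.2403]
ee_rot: [3.139, -0.001, 1.702]
wrist_force: [0.5, -0.1, 0.2]
width: 0.0938
```

```bash
python3 - <<'E'
from h import *
im=find(['tumbler1_mid','tumbler2_mid','tumbler3_mid','honey_jar_mid','air_lever_tip'],'top',n=2)
b,_=snapshot('scene')
save('f1',cv2.resize(np.vstack([im[100:290,110:430],b[140:330,80:400]]),(640,760))[:, :][:760]) 
a=cv2.imread('pics/f1.png');cv2.imwrite('pics/f1.png',cv2.resize(a,(505,600)))
go()
E
```

```text
tumbler1_mid 0.57 184 mid [0.433 0.403 0.07 ] span [0.051 0.055 0.011]
tumbler2_mid 0.76 191 mid [0.42  0.231 0.07 ] span [0.054 0.058 0.012]
tumbler2_mid 0.51 201 mid [0.427 0.319 0.07 ] span [0.054 0.058 0.011]
tumbler3_mid 0.85 197 mid [0.427 0.319 0.07 ] span [0.054 0.055 0.011]
tumbler3_mid 0.47 154 mid [0.623 0.412 0.047] span [0.068 0.049 0.011]
honey_jar_mid 0.72 218 mid [0.447 0.038 0.068] span [0.058 0.059 0.01 ]
honey_jar_mid 0.53 128 mid [ 0.237 -0.326  0.048] span [0.044 0.049 0.011]
t 52.25 tcp [ 0.4605 -0.1519  0.2402] rpy [ 3.140e+00 -2.000e-03  1.704e+00] w 0.0942 F [-0.  -0.3 -0.5]
```

View pics/f1.png

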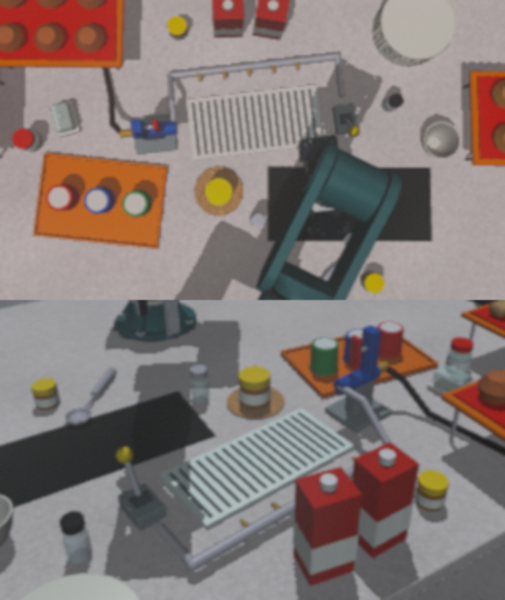

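The tumblers stand on the tray at top-view (60,197), (99,200) and (136,203). The jar is on the coaster at (218,192), the lever leans back to off at (353,131), the grate is empty, and nothing else has moved. Handing in.

```bash
python3 -c "
from bench import *
print(close_job())"
```

```text
the job is handed in; nothing more can be done
None
```

The job is done and handed in at about 52 s of the 210 s allowed.

- **Honey jar:** I moved it from the grate to the cork coaster. While setting it down I pressed a bit hard for a moment: the wrist force reached about 46 N against the 120 N limit. The jar was in the fingers then, so the arm and gripper body pressed on nothing.
- **Drying:** I stood all three tumblers (red, green, blue) mouth down on the grate and switched the lever on. I squeezed the trigger fully home for about 2.2 s, with pad and grip measuring 41 mm, then let it go.
- **Setting out:** I pushed the lever back to its off stop and stood the three tumblers mouth down on the orange tray.

**Last checks:**
- The tumblers stand upright on the tray about 87 mm apart, well inside the rim.
- The jar is within about 2 mm of the coaster's centre.
- In the pictures the grate is empty and the other things look where they were.
- The lever ball is back within about 2 mm of its starting point. The final top view did not detect it, so this rests on an earlier wrist measurement and the last picture.
- No tumbler or jar appeared to get knocked aside during the run.

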